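# Run the next batch in the UV disinfecting box

## Robot

A 6-joint arm with a two-finger parallel gripper is mounted at the origin on a cart in front of the work surface, level with it; the furniture and walls round the work are solid. World frame = base frame: x ahead of the robot, y to its left, z up, the work surface at z = 0. Lengths are in m, angles in rad, forces in N, time in s.
With the tool pointing down it reaches from about 0.275 to 0.875 m from the base axis. Payload 12.5 kg.
Tool frame: the origin (TCP) lies midway between the tips of the shut fingers; the grasp point (between the pads) lies 19 mm behind it; z points along the fingers, y is the direction in which the jaws open and shut (so a half turn about z gives the same grasp; the last joint's range is limited). The gripper opens to 85 mm and grips with 20 to 120 N. Pads are 22 mm wide; open, the fingers measure 114 mm over their backs; the gripper's body (76 mm by 85 mm) begins 54 mm behind the grasp point. The pads swing forward as they close: fully open they stand 13 mm farther back than shut.
Start: joints at [1.207, 0.351, 1.652, -0, 1.139, -0.085], TCP at [0.151, 0.529, 0.231] pointing down, gripper open.
Joint ranges: [-2.75, 2.75], [-0.79, 2.1], [0.01, 2.65], [-1.57, 4.71], [0.07, 3.14], [-2.87, 2.87]. Speed limits (rad/s): [2.22, 2.22, 2.79, 3.14, 3.14, 3.14].

## Interface

Orientations are given as a rotation vector (axis times angle).
In Python, from rig import arm gives the robot as it stands.
- The arm moves only by the shell command python3 -m jog 'ROWS'. ROWS is JSON, a list of rows, each a list of 3 entries, a list of its own where there are three numbers: the shift along the tool's x, y, z in mm, then the turn about the tool's z in degrees, then the opening, from 0 (shut) to 1 (fully open). A call has 1 to 20 rows; each row is the pose to reach, as a shift and turn from the pose commanded when the call began, along the tool's axes at that moment; what a row does not reach only later rows make up. A row lasts 1/10 s, in which the tool goes at most 50 mm and 8.59 degrees, less where a joint would pass 70% of its speed; a pose out of reach is approached as far as the arm can. A call with a gripper value outside its range is refused whole. The fingers move at their own pace and stop on an object; the grip force is fixed at half the most. Time passes only in rows, so rows that repeat a pose let the fingers close. It gives the time, the measured TCP pose, the force and the opening at its end, in the units of the state.
- arm.get_obs(): the state, without advancing time (a new reading comes with each control period).
- arm.camera(name): name is "side" or "top" or "wrist"; returns a dict with "image" (480x640x3 uint8, blue, green, red), "z_map" (480x640 float32, m along the optical axis (not along the pixel's ray), 0 where there is no reading), "K" (3x3 intrinsics, pixels), "world_from_camera" (4x4, takes a point from camera to world coordinates). Camera axes: x right, y down, z forward; pixel columns grow to the right and rows downward; lengths in m; the calibration is good to about 2 mm. The wrist camera is an equidistant fisheye: a pixel r from the principal point sees the ray r / f radians off the axis. A picture is of the moment at which its call begins.
- arm.sign_off(): hands the job in, once; it reports no verdict.
Trained networks look in a picture, given as the dict that the camera call returned (one of the last four; its "shot" number tells which), for a name from the list of things; names that differ only in an ending like _2 or _b are one class to them, and where a whole thing is asked for, a point or a joint stands for the part that bears it (a point fixed in the world has none). Each returns a list of dicts, best first, with "conf" (0 to 1); they miss things now and then, are a little off and sometimes report something else, mostly with a low value. They report only what shows in the picture. A call takes as long as a camera call.
- arm.masks_of(picture, target): "mask" (480x640 bool, what is visible of it) and "bbox" ([left, top, width, height] in pixels, round what is visible of it).
The state is a dict: "time": time; "joint_positions": joint angles; "joint_vel": joint speeds; "joint_torque": joint torques, N m; "eef_pos": TCP position; "tool_rot": TCP orientation; "contact_force": force on the tool from outside, world axes, zero at the start; "torque": the same for the moment, N m; "opening": finger opening in m.
Only numpy, scipy, OpenCV 4.12 (cv2) and the standard library are available. Lean on these libraries where they do the work, as an engineer would, in place of code of your own. Each camera call takes 0.05 s, during which the arm holds its last target. There are 200 camera calls.

## Task

Pull the UV box's tray right out by its knob, lay the finished instrument heads from it on the pale blue clean mat and lay all the waiting heads from the yellow mat flat in the tray, none on top of another, then push the tray fully home. Only then start the loose timer: stand it flat with its back end square against the bench stop, hold it there by pressing its green start bar fully in for a moment towards the stop, and leave it at the stop. Do not disturb the navy pouch, the yellow marker or the eye loupe.

Things in the scene. Friction and masses are not known exactly. Their poses are not given: they have to be found in the camera images.
- tray (a joint): how far the UV box's tray is pulled out (m): 0 = home, 0.15 = right out; a ball catch holds it within the last 6 mm at either end (about 5 N to get past), about 1 N between
- tray_knob (a point): middle of the black round pull knob on the tray's front: 26 mm wide, 18 mm long along x, on a 12 mm stem, 58 mm above the bench, its middle 31 mm in front of the tray's front panel; the tray pulls out along this point's -x (x points into the box); the box is a low white steel box, 207 deep x 250 wide x 94 mm high, fixed, right of the robot
- tray_floor (a point): centre of the upper side of the tray's floor, 26 mm above the bench; moves with the tray; x points into the box, y across, z up; inside 150 (x) by 210 mm (y), walls 20 mm high, flat perforated floor; front panel 7 mm thick rises 54 mm above the floor; right out, the whole floor is open from above
- head_a_mid (a point): black ophthalmoscope head, 96 long x 27 wide x 28 mm high, tapering barrel, 85 g; this point is at its middle, half-way up (14.5 mm above what it lies on); y runs along its length, z up as it lies; waiting to be disinfected, starts on the yellow mat; two or three of them are there
- head_b_mid (a point): black ophthalmoscope head, 96 long x 27 wide x 28 mm high, tapering barrel, 85 g; this point is at its middle, half-way up (14.5 mm above what it lies on); y runs along its length, z up as it lies; waiting to be disinfected, starts on the yellow mat; two or three of them are there
- head_c_mid (a point): black ophthalmoscope head, 96 long x 27 wide x 28 mm high, tapering barrel, 85 g; this point is at its middle, half-way up (14.5 mm above what it lies on); y runs along its length, z up as it lies; waiting to be disinfected, starts on the yellow mat; two or three of them are there
- done_a_mid (a point): black ophthalmoscope head, 96 long x 27 wide x 28 mm high, tapering barrel, 85 g; this point is at its middle, half-way up (14.5 mm above what it lies on); y runs along its length, z up as it lies; already disinfected, starts in the shut tray; one or two of them are there
- done_b_mid (a point): black ophthalmoscope head, 96 long x 27 wide x 28 mm high, tapering barrel, 85 g; this point is at its middle, half-way up (14.5 mm above what it lies on); y runs along its length, z up as it lies; already disinfected, starts in the shut tray; one or two of them are there
- clean_mat: pale blue clean mat, 150 (x) by 150 (y) by 3 mm thick, fixed on the bench; origin at the centre of its underside
- incoming_mat: yellow mat, 125 (x) by 260 (y) by 3 mm thick, fixed on the bench, on which the waiting heads start; origin at the centre of its underside
- timer_centre (a point): centre of the loose white bench timer, a flat box 100 (x) by 56 (y) by 34 mm high, 0.14 kg, half-way up (17 mm above the bench as it lies); -x points to the end with the green start bar, +x to its plain back end, z up (display on top)
- timer_back (a point): centre of the timer's back end face, 50 mm from its centre along its +x
- start_bar_face (a point): centre of the outer face of the timer's green start bar, 32 wide x 18 mm high, which stands 10 mm out of the timer's -x end, 17 mm above the bench; moves with the bar
- start_bar (a joint): how far the start bar is pressed in (m): 0 = out, 0.006 = fully in; springs back; 2 N starts it moving, 4 N holds it fully in, while less than 1.5 N slides the loose timer along the bench
- stop_face (a point): bench stop, a low aluminium angle bracket fixed to the bench: this point is on its upright black rubber face (122 wide, 5 to 33 mm above the bench), at its middle, 18 mm above the bench; the face looks along this point's -x, y runs along it; the bracket's top is 36 mm above the bench
- bench_instrument: big white bench instrument, fixed, 414 (x) by 316 (y) by up to 238 mm high (110 to 180 mm along its near edge), standing in the middle of the bench behind the yellow mat; never touch it: carry things round in front of it or higher than it; origin at the centre of its underside
- pouch: small navy blue pouch lying flat, 68 x 93 x 19 mm; leave alone; origin at the centre of its underside
- marker: yellow marker with a black cap lying on the bench, 13 x 102 x 14 mm; leave alone; origin at the centre of its underside
- loupe: black eye loupe standing on the bench, 39 mm across, 40 mm high; leave alone; origin at the centre of its underside

How it is judged:
On the way, in this order (a step that is already met when the one before it is completed fails the run):
1. the tray is pulled right out (at least 143 of its 150 mm) (value of joint tray above 0.143 m), for 0.2 s.
2. every finished head lies on the clean mat and every waiting head lies flat in the tray (x of done_a_mid in the frame of clean_mat between -0.075 and 0.075 m and y of done_a_mid in the frame of clean_mat between -0.075 and 0.075 m and z of done_a_mid in the frame of clean_mat between 0.006 and 0.027 m and x of done_b_mid in the frame of clean_mat between -0.075 and 0.075 m and y of done_b_mid in the frame of clean_mat between -0.075 and 0.075 m and z of done_b_mid in the frame of clean_mat between 0.006 and 0.027 m and x of head_a_mid in the frame of tray_floor between -0.075 and 0.075 m and y of head_a_mid in the frame of tray_floor between -0.105 and 0.105 m and z of head_a_mid in the frame of tray_floor between 0.004 and 0.023 m and x of head_b_mid in the frame of tray_floor between -0.075 and 0.075 m and y of head_b_mid in the frame of tray_floor between -0.105 and 0.105 m and z of head_b_mid in the frame of tray_floor between 0.004 and 0.023 m and x of head_c_mid in the frame of tray_floor between -0.075 and 0.075 m and y of head_c_mid in the frame of tray_floor between -0.105 and 0.105 m and z of head_c_mid in the frame of tray_floor between 0.004 and 0.023 m), for 0.2 s.
3. the tray is pushed home (within 3 mm) with the heads in it (value of joint tray below 0.003 m and x of head_a_mid in the frame of tray_floor between -0.075 and 0.075 m and y of head_a_mid in the frame of tray_floor between -0.105 and 0.105 m and z of head_a_mid in the frame of tray_floor between 0.004 and 0.023 m and x of head_b_mid in the frame of tray_floor between -0.075 and 0.075 m and y of head_b_mid in the frame of tray_floor between -0.105 and 0.105 m and z of head_b_mid in the frame of tray_floor between 0.004 and 0.023 m and x of head_c_mid in the frame of tray_floor between -0.075 and 0.075 m and y of head_c_mid in the frame of tray_floor between -0.105 and 0.105 m and z of head_c_mid in the frame of tray_floor between 0.004 and 0.023 m), for 0.2 s.
4. the start bar is pressed in (at least 5 of its 6 mm) while the timer is braced flat and square against the bench stop (bearing on it with more than 1.5 N) and the tray is home (value of joint start_bar above 0.005 m and x of timer_back in the frame of stop_face between -0.012 and 0.006 m and y of timer_back in the frame of stop_face between -0.045 and 0.045 m and angle between the x axis of timer_centre and the x axis of stop_face, either way round below 0.2 rad and angle between timer_centre's own z axis and vertical below 0.1 rad and height (world z) of timer_centre below 0.025 m and contact force between timer and bench_stop above 1.5 N and value of joint tray below 0.003 m), for 0.2 s.
At the end, for the whole second after the job is handed in: Tray home within 3 mm, all waiting heads flat on its floor, finished heads with their middles over the clean mat; timer flat at the stop, back end within 12 mm and 0.2 rad of its face and 45 mm of its middle, start bar out; all released, at rest (all of step 3 and x of done_a_mid in the frame of clean_mat between -0.075 and 0.075 m and y of done_a_mid in the frame of clean_mat between -0.075 and 0.075 m and z of done_a_mid in the frame of clean_mat between 0.006 and 0.027 m and x of done_b_mid in the frame of clean_mat between -0.075 and 0.075 m and y of done_b_mid in the frame of clean_mat between -0.075 and 0.075 m and z of done_b_mid in the frame of clean_mat between 0.006 and 0.027 m and linear speed of each of head_a, head_b, head_c, done_a, done_b, timer below 0.02 m/s and x of timer_back in the frame of stop_face between -0.012 and 0.006 m and y of timer_back in the frame of stop_face between -0.045 and 0.045 m and angle between the x axis of timer_centre and the x axis of stop_face, either way round below 0.2 rad and angle between timer_centre's own z axis and vertical below 0.1 rad and height (world z) of timer_centre below 0.025 m and value of joint start_bar below 0.002 m); the robot touches nothing.
It fails at once if the pouch is moved by more than 30 mm (distance of pouch from where it was at the start of the episode above 0.03 m).
It fails at once if the marker is moved by more than 30 mm (distance of marker from where it was at the start of the episode above 0.03 m).
It fails at once if the loupe is moved by more than 30 mm (distance of loupe from where it was at the start of the episode above 0.03 m).
Of head_a, head_b, head_c only 2 to 3 are there at a start; the rules pass over those that are not, and their reading is None.
Of done_a, done_b only 1 to 2 are there at a start; the rules pass over those that are not, and their reading is None.
At some moment in a run one of timer may be knocked a few centimetres aside while the robot is not near it.
Once in a run the grip may slacken for a moment while it holds something.
It also fails if it takes over 210 s, if anything falls off the work surface, if the arm or the gripper's body presses on something with over 40 N, if the wrist force passes 120 N, or if a joint passes its speed limit or range.

## Working session

There is one attempt and no reset: what is moved stays moved. The work goes in short steps, Python scripts to look and compute and a shell command to move; the robot and the scene stay as the last step left them, time stands still between calls to the robot, and variables do not carry over. Pictures are saved under pics/ and viewed, about 12 in all and at most 16, crops included, and the job is handed in when it is done.

```bash
ls; mkdir -p pics
cat > h.py <<'E'
import numpy as np,cv2
from scipy.spatial.transform import Rotation as R
from rig import arm
def px2w(p,u,v,z=None):
    K=p["K"];T=p["world_from_camera"]
    d=np.stack([(u-K[0,2])/K[0,0],(v-K[1,2])/K[1,1],np.ones_like(u,dtype=float)],-1)
    if z is None: return d
    return (d*np.asarray(z)[...,None])@T[:3,:3].T+T[:3,3]
def mpts(p,m):
    v,u=np.nonzero(m&(p["z_map"]>0)); return px2w(p,u.astype(float),v.astype(float),p["z_map"][v,u])
def save(p,n,crop=None,s=1):
    im=p["image"]
    if crop: a,b,c,d=crop; im=im[b:d,a:c]
    if s!=1: im=cv2.resize(im,None,fx=s,fy=s,interpolation=cv2.INTER_CUBIC)
    cv2.imwrite("pics/"+n,im)
def tool():
    o=arm.get_obs(); return np.array(o["eef_pos"]),R.from_rotvec(o["tool_rot"]).as_matrix(),o
E
python3 - <<'E'
from h import *
np.set_printoptions(precision=4,suppress=True)
t,M,o=tool();print(t,M,o["contact_force"],o["opening"])
for c in("top","side"):
    p=arm.camera(c);save(p,c+"0.png");print(c,p["world_from_camera"])
    for n in["tray_knob","head_a_mid","clean_mat","incoming_mat","timer_centre","start_bar_face","pouch","marker","loupe","bench_instrument","tray_floor"]:
        for d in arm.masks_of(p,n)[:4]:
            w=mpts(p,d["mask"])
            if len(w)<5: print(n,d["conf"],d["bbox"]);continue
            r=cv2.minAreaRect(w[:,:2].astype(np.float32)*1000)
            print(n,round(d["conf"],2),d["bbox"],"med",np.median(w,0),"zmax",np.percentile(w[:,2],95).round(3),"rect",np.round(r[0]),np.round(r[1]),round(r[2],1))
E
```

```text
pics
[0.1512 0.5285 0.2308] [[-0.9614  0.2752 -0.0004]
 [ 0.2752  0.9614 -0.0011]
 [ 0.0001 -0.0012 -1.    ]] [ 0.2966  0.1353 -0.7907] 0.08540462022385108
top [[ 0.1742 -0.9025  0.3939 -0.2548]
 [-0.9847 -0.1582  0.0729 -0.1454]
 [-0.0035 -0.4006 -0.9162  1.8838]
 [ 0.      0.      0.      1.    ]]
tray_knob 0.93 [419.7, 251.1, 30.7, 69.0] med [ 0.4954 -0.4208  0.0553] zmax 0.08 rect [ 495. -410.] [244.  49.] 23.5
head_a_mid 0.76 [283.3, 265.4, 9.6, 33.4] med [0.4438 0.0517 0.0232] zmax 0.034 rect [444.  53.] [102.  28.] 6.2
head_a_mid 0.49 [211.0, 205.8, 8.5, 20.0] med [0.6575 0.3565 0.0135] zmax 0.021 rect [641. 354.] [85. 17.] 12.3
clean_mat 0.93 [169.7, 240.3, 42.9, 41.8] med [0.4695 0.4029 0.0031] zmax 0.011 rect [473. 403.] [156. 155.] 12.4
incoming_mat 0.79 [275.2, 264.6, 81.0, 43.7] med [ 0.4381 -0.0387  0.0027] zmax 0.012 rect [444. -38.] [138. 264.] 0.1
timer_centre 0.78 [228.8, 250.1, 24.5, 37.4] med [0.4538 0.2146 0.0326] zmax 0.041 rect [459. 216.] [ 57. 121.] 80.0
start_bar_face 0.61 [231.7, 281.6, 4.9, 6.5] med [0.4043 0.2249 0.0259] zmax 0.033 rect [407. 224.] [27. 1
[... 703 characters left out ...]
      0.      1.    ]]
head_a_mid 0.72 [255.9, 241.4, 31.9, 9.8] med [0.4449 0.0463 0.0198] zmax 0.029 rect [452.  -4.] [ 89. 232.] 9.1
clean_mat 0.89 [266.5, 192.7, 42.4, 19.0] med [0.4675 0.3997 0.0029] zmax 0.006 rect [471. 402.] [147. 155.] 11.1
incoming_mat 0.76 [240.9, 247.2, 53.1, 47.6] med [ 0.4368 -0.0501  0.0029] zmax 0.006 rect [442. -43.] [124. 253.] 0.3
timer_centre 0.9 [260.4, 214.1, 30.0, 16.1] med [0.4521 0.1979 0.0292] zmax 0.037 rect [452. 216.] [63. 97.] 79.3
pouch 0.53 [283.0, 181.3, 28.9, 12.7] med [0.5091 0.5203 0.0144] zmax 0.02 rect [508. 538.] [94. 79.] 5.7
loupe 0.57 [225.0, 291.9, 16.1, 19.7] med [ 0.3713 -0.2336  0.0224] zmax 0.04 rect [ 369. -227.] [35. 35.] 47.0
```

Run:
```python
from h import *
p=arm.camera("top");save(p,"top1.png",(120,170,460,360),2.3)
```

```text
(no output)
```

View pics/top1.png

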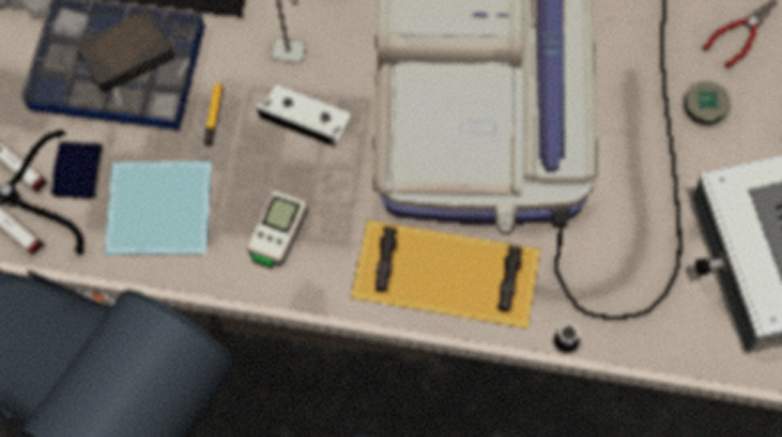

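Run:
```python
from h import *
np.set_printoptions(precision=4,suppress=True)
p=arm.camera("top")
v,u=np.mgrid[0:480,0:640].astype(float)
W=px2w(p,u,v,p["z_map"]);ok=p["z_map"]>0
g=p["image"].max(2)
def rect(n,m):
    w=W[m];
    if len(w)<4: print(n,len(w));return
    r=cv2.minAreaRect(w[:,:2].astype(np.float32)*1000);b=cv2.boxPoints(r)
    print(n,len(w),"ctr",np.round(r[0]),"sz",np.round(r[1]),"ang",round(r[2],1),"z",np.percentile(w[:,2],[5,50,95]).round(3),"box",b.round().tolist())
def win(a,b,c,d): return ok&(u>=a)&(u<=c)&(v>=b)&(v<=d)
x0=lambda X:120+X/2.3
y0=lambda Y:170+Y/2.3
rect("stop hi",win(x0(250),y0(75),x0(360),y0(150))&(W[...,2]>.028))
rect("stop all",win(x0(250),y0(75),x0(360),y0(150))&(W[...,2]>.012))
for n,X in(("h1",385),("h2",510)):
    m=win(x0(X-22),y0(222),x0(X+22),y0(318))&(g<90)&(W[...,2]>.008);rect(n,m)
rect("knob",win(x0(680),y0(250),x0(718),y0(285))&(W[...,2]>.03)&(g<110))
# box top & panel
m=win(x0(690),y0(150),x0(782),y0(350))&(W[...,2]>.085);rect("boxtop",m)
m=win(x0(690),y0(150),x0(782),y0(350))&(W[...,2]>.03)&(W[...,2]<.075)&(W[...,0]>0);rect("panel",m)
rect("instr",win(x0(375),y0(100),x0(600),y0(230))&(W[...,2]>.03))
d=arm.masks_of(p,"tray_floor")[0];w=mpts(p,d["mask"])
rect("timer",win(x0(245),y0(185),x0(312),y0(272))&(W[...,2]>.025))
rect("marker",win(x0(200),y0(80),x0(226),y0(147))&(W[...,2]>.006))
# side cam of stop
m=d["mask"];
w=w[(w[:,2]>.03)];print(np.polyfit(w[:,1],w[:,0],1))
```

```text
stop hi 114 ctr [635. 221.] sz [128.  40.] ang 68.5 z [0.029 0.034 0.043] box [[593.0, 169.0], [630.0, 154.0], [677.0, 274.0], [640.0, 288.0]]
stop all 232 ctr [652. 215.] sz [119. 165.] ang 9.4 z [0.013 0.028 0.042] box [[580.0, 287.0], [607.0, 124.0], [724.0, 143.0], [697.0, 306.0]]
h1 136 ctr [439.  51.] sz [98. 21.] ang 5.9 z [0.015 0.024 0.034] box [[390.0, 56.0], [392.0, 36.0], [489.0, 46.0], [487.0, 66.0]]
h2 141 ctr [ 462. -128.] sz [135.  45.] ang 14.4 z [0.016 0.025 0.034] box [[391.0, -123.0], [402.0, -166.0], [533.0, -132.0], [522.0, -89.0]]
knob 54 ctr [ 501. -405.] sz [25. 53.] ang 47.6 z [0.044 0.065 0.075] box [[473.0, -396.0], [512.0, -432.0], [529.0, -413.0], [490.0, -378.0]]
boxtop 1803 ctr [ 528. -478.] sz [256. 127.] ang 22.2 z [0.087 0.094 0.103] box [[385.0, -468.0], [434.0, -586.0], [671.0, -489.0], [623.0, -371.0]]
panel 404 ctr [ 495. -420.] sz [254.  68.] ang 33.9 z [0.033 0.057 0.074] box [[370.0, -463.0], [408.0, -519.0], [619.0, -377.0], [582.0, -321.0]]
instr 4838 ctr [574. -73.] sz [204. 310.] ang 10.1 z [0.058 0.139 0.186] box [[446.0, 61.0], [501.0, -244.0], [701.0, -208.0], [647.0, 97.0]]
timer 465 ctr [456. 217.] sz [ 58. 112.] ang 80.8 z [0.027 0.034 0.043] box [[396.0, 197.0], [506.0, 180.0], [516.0, 237.0], [405.0, 254.0]]
marker 124 ctr [634. 357.] sz [110.  39.] ang 13.6 z [0.007 0.013 0.021] box [[576.0, 363.0], [585.0, 325.0], [692.0, 351.0], [683.0, 389.0]]
[1.9303 1.3147]
```

```bash
cat >> h.py <<'E'
def rel(*tg):
    """targets x,y,z(m),yaw of jaw axis (deg) -> shift mm in tool axes, turn deg (mod 180)"""
    t,M,o=tool(); y0=np.degrees(np.arctan2(M[1,1],M[0,1]))
    print("tcp",t.round(4),"jawyaw",y0.round(1),"open",round(o["opening"],4),"F",np.round(o["contact_force"],1),"t",round(o["time"],1),"q",np.round(o["joint_positions"],2),"tz",M[:,2].round(3))
    for x,y,z,yaw in tg:
        d=M.T@(np.array([x,y,z])-t)*1000; a=-((yaw-y0+90)%180-90)
        print((x,y,z,yaw),"->",d.round(1).tolist(),"turn",round(a,1),"or",round(a-180*np.sign(a),1))
E
python3 -c "
from h import *
rel((.33,.25,.27,45),(.36,-.04,.27,22),(.41,-.2,.25,22))"
```

```text
tcp [0.1513 0.5288 0.2313] jawyaw 74.0 open 0.0854 F [-0.2  0.6 -0.9] t 1.4 q [ 1.21  0.35  1.65 -0.    1.14 -0.08] tz [ 0.  0. -1.]
(0.33, 0.25, 0.27, 45) -> [-248.5, -218.8, -38.7] turn 29.0 or -151.0
(0.36, -0.04, 0.27, 22) -> [-357.1, -489.4, -38.7] turn 52.0 or -128.0
(0.41, -0.2, 0.25, 22) -> [-449.2, -629.5, -18.7] turn 52.0 or -128.0
```

```bash
python3 -m jog '[[[-248,-219,-39],29,1],[[-248,-219,-39],29,1],[[-248,-219,-39],29,1],[[-248,-219,-39],29,1],[[-248,-219,-39],29,1],[[-248,-219,-39],29,1],[[-248,-219,-39],29,1],[[-357,-489,-39],52,1],[[-357,-489,-39],52,1],[[-357,-489,-39],52,1],[[-357,-489,-39],52,1],[[-357,-489,-39],52,1],[[-357,-489,-39],52,1],[[-357,-489,-39],52,1],[[-357,-489,-39],52,1],[[-357,-489,-39],52,1]]'
python3 - <<'E'
from h import *
p=arm.camera("wrist");save(p,"w1.png");print(p["K"],p["world_from_camera"].round(3))
rel((.43,-.24,.25,22))
E
```

```text
time: 2.95
eef_pos: [0.3599, -0.0388, 0.2703]
tool_rot: [-1.755, -2.605, -0.0]
contact_force: [0.3, 0.5, -0.2]
opening: 0.0856
[[371.64829954   0.         318.31229627]
 [  0.         371.64829954 240.85004095]
 [  0.           0.           1.        ]] [[ 0.926  0.36   0.112  0.331]
 [ 0.377 -0.884 -0.277  0.03 ]
 [-0.001  0.298 -0.954  0.413]
 [ 0.     0.     0.     1.   ]]
tcp [ 0.3599 -0.0386  0.2703] jawyaw 22.1 open 0.0856 F [ 0.1 -0.4 -0.3] t 3.0 q [-0.24 -0.06  2.03  0.    1.17 -0.62] tz [-0.  0. -1.]
(0.43, -0.24, 0.25, 22) -> [-213.0, -10.9, 20.2] turn 0.1 or -179.9
```

View pics/w1.png

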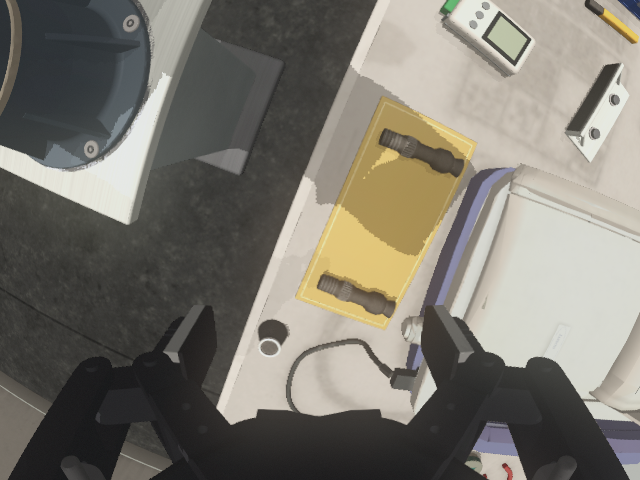

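```bash
cat >> h.py <<'E'
def wmap(p):
    """world point per pixel for wrist fisheye"""
    K=p["K"];T=p["world_from_camera"];v,u=np.mgrid[0:480,0:640].astype(float)
    x=(u-K[0,2])/K[0,0];y=(v-K[1,2])/K[1,1];th=np.hypot(x,y)+1e-9
    s=np.tan(th)/th; d=np.stack([x*s,y*s,np.ones_like(x)],-1)*p["z_map"][...,None]
    W=d@T[:3,:3].T+T[:3,3]; W[p["z_map"]<=0]=np.nan; return W
def rep(n,w):
    w=w[np.isfinite(w).all(1)]
    if len(w)<5: print(n,len(w));return
    r=cv2.minAreaRect(w[:,:2].astype(np.float32)*1000);(a,b),t=r[1],r[2]
    t=t if a>b else t-90
    print(n,len(w),"ctr",np.round(r[0],1),"sz",np.round(r[1]),"longaxis",round((t+90)%180-90,1),"z",np.percentile(w[:,2],[3,50,97]).round(3))
def heads(p,n="head_a_mid"):
    W=wmap(p)
    for d in arm.masks_of(p,n):
        if d["conf"]<.3: continue
        m=cv2.erode(d["mask"].astype(np.uint8),np.ones((3,3)))>0
        rep(n+" %.2f %s"%(d["conf"],np.round(d["bbox"])),W[m])
E
python3 - <<'E'
from h import *
p=arm.camera("wrist");heads(p);heads(p,"timer_centre");heads(p,"loupe");heads(p,"marker")
W=wmap(p)
v,u=np.mgrid[0:480,0:640]
m=(u>555)&(u<632)&(v>55)&(v<170)&(W[...,2]>.004);rep("stop all",W[m])
m&=(W[...,2]>.032)&(W[...,2]<.04);rep("stop top",W[m]);print(cv2.boxPoints(cv2.minAreaRect(W[m][:,:2].astype(np.float32)*1000)).round())
m=(W[...,2]>.05)&(v>155)&(v<410)&(u>405)&(W[...,2]<.3);
w=W[m];print("instr minx by y")
for y in np.arange(-.25,.15,.05):
    k=w[(abs(w[:,1]-y)<.025)]
    if len(k): print(round(y,2),k[:,0].min().round(3),k[k[:,0]<k[:,0].min()+.06][:,2].max().round(3))
E
```

```text
head_a_mid 0.88 [379. 126.  84.  53.] 1406 ctr [442.4  52. ] sz [94. 23.] longaxis 1.4 z [0.021 0.025 0.029]
timer_centre 0.88 [439.   0.  96.  76.] 3992 ctr [456.5 215.7] sz [ 55. 107.] longaxis -10.9 z [0.014 0.034 0.036]
marker 0.95 [588.   1.  52.  43.] 361 ctr [629.8 352.9] sz [97. 10.] longaxis 2.6 z [0.007 0.013 0.015]
stop all 2842 ctr [656.4 219.5] sz [131.  64.] longaxis 76.6 z [0.004 0.012 0.036]
stop top 521 ctr [631.1 225.5] sz [128.  12.] longaxis 77.5 z [0.032 0.035 0.037]
[[611. 164.]
 [623. 161.]
 [651. 287.]
 [639. 289.]]
instr minx by y
-0.2 0.525 0.108
-0.15 0.496 0.108
-0.1 0.482 0.14
-0.05 0.4 0.3
-0.0 0.395 0.3
0.05 0.5 0.154
0.1 0.506 0.148
```

```bash
python3 -m jog '[[[-213,-11,20],0,1],[[-213,-11,20],0,1],[[-213,-11,20],0,1],[[-213,-11,20],0,1],[[-213,-11,20],0,1],[[-213,-11,20],0,1]]'
python3 - <<'E'
from h import *
p=arm.camera("wrist");save(p,"w2.png")
W=wmap(p)
for n in("tray_knob","tray_floor"):
  for d in arm.masks_of(p,n): rep(n+" %.2f %s"%(d["conf"],np.round(d["bbox"])),W[d["mask"]])
rel((.48,-.38,.2,22))
E
```

```text
time: 3.85
eef_pos: [0.4298, -0.2422, 0.2496]
tool_rot: [-1.757, -2.603, 0.0]
contact_force: [-0.1, 0.8, 0.1]
opening: 0.0854
tray_knob 0.92 [211. 350. 222.  49.] 7438 ctr [ 513. -432.] sz [297.  99.] longaxis 21.6 z [0.017 0.055 0.079]
tray_floor 0.95 [211. 348. 219.  48.] 7595 ctr [ 499.7 -436.5] sz [297.  95.] longaxis 28.7 z [0.016 0.054 0.079]
tcp [ 0.4294 -0.2399  0.2504] jawyaw 22.1 open 0.0857 F [ 0.5 -0.7  0.8] t 4.0 q [-0.6   0.22  1.77  0.    1.14 -0.99] tz [-0.  0. -1.]
(0.48, -0.38, 0.2, 22) -> [-148.9, -5.8, 50.3] turn 0.1 or -179.9
```

View pics/w2.png

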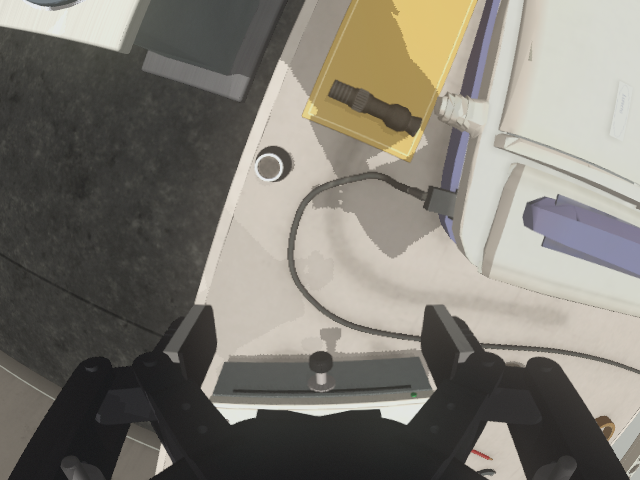

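Run:
```python
from h import *
p=arm.camera("wrist");W=wmap(p)
v,u=np.mgrid[0:480,0:640];g=p["image"].max(2)
m=(abs(u-320)<14)&(v>350)&(v<372)&(W[...,2]>.048)&(g<80);rep("knob dark",W[m]);print(np.nanmedian(W[m],0).round(4),np.nanmin(W[m],0).round(3),np.nanmax(W[m],0).round(3))
# panel top edge
m=(u>215)&(u<430)&(v>355)&(v<395)&(abs(u-320)>20)&(W[...,2]>.035)&(W[...,2]<.076);w=W[m]
c=w[:,:2].mean(0);_,_,V=np.linalg.svd(w[:,:2]-c,full_matrices=False);print("panel",c,np.degrees(np.arctan2(V[0,1],V[0,0])),w[:,2].min(),w[:,2].max())
m=(u>250)&(u<400)&(v>393)&(v<415)&(W[...,2]>.085)&(W[...,2]<.1);rep("boxtop",W[m])
d=np.array([.375,-.927]);n=(w[:,:2]@d);print("along-d percentile",np.percentile(n,[2,10,50,90]))
```

```text
knob dark 382 ctr [ 492.8 -395. ] sz [24. 14.] longaxis 22.4 z [0.052 0.066 0.071]
[ 0.4918 -0.3917  0.0659] [ 0.481 -0.405  0.049] [ 0.507 -0.385  0.072]
panel [ 0.50812701 -0.42507053] -156.17944403988028 0.03502932078344245 0.07599204661780629
boxtop 1841 ctr [ 514.5 -429.6] sz [163.  22.] longaxis 21.6 z [0.086 0.093 0.095]
along-d percentile [0.58038488 0.58133346 0.58440149 0.58797029]
```

```bash
python3 -c "
from h import *
rel((.4915,-.3925,.12,22),(.4915,-.3925,.04,22))"
```

```text
tcp [ 0.4295 -0.2398  0.2506] jawyaw 22.1 open 0.0855 F [-0.9  1.1 -0.3] t 4.0 q [-0.6   0.22  1.77  0.    1.14 -0.99] tz [ 0.  0. -1.]
(0.4915, -0.3925, 0.12, 22) -> [-164.8, -0.0, 130.6] turn 0.1 or -179.9
(0.4915, -0.3925, 0.04, 22) -> [-164.8, -0.0, 210.6] turn 0.1 or -179.9
```

```bash
python3 -m jog '[[[-165,0,130],0,1],[[-165,0,130],0,1],[[-165,0,130],0,1],[[-165,0,130],0,1],[[-165,0,130],0,1],[[-165,0,130],0,1],[[-165,0,160],0,1],[[-165,0,185],0,1],[[-165,0,200],0,1],[[-165,0,211],0,1],[[-165,0,211],0,1],[[-165,0,211],0,0],[[-165,0,211],0,0],[[-165,0,211],0,0],[[-165,0,211],0,0],[[-165,0,211],0,0],[[-165,0,211],0,0],[[-165,0,211],0,0],[[-165,0,211],0,0]]'; python3 -c "
from h import *
u=np.array([-.375,.927])
t,M,o=tool();print(o['opening'])
for s in (.148,.152): rel((*(t[:2]+u*s),t[2],22))"
```

```text
time: 5.95
eef_pos: [0.4932, -0.3938, 0.0403]
tool_rot: [1.754, 2.603, 0.002]
contact_force: [7.7, 6.1, 4.6]
opening: 0.0233
0.02325653769531572
tcp [ 0.4932 -0.3938  0.0403] jawyaw 22.0 open 0.0233 F [7.7 6.1 4.6] t 6.0 q [-0.75  0.73  1.56  0.    0.85 -1.13] tz [ 0.003 -0.001 -1.   ]
(np.float64(0.43766217431118243), np.float64(-0.2566501831005501), np.float64(0.04026245561353395), 22) -> [148.0, 0.0, -0.3] turn 0.0 or -180.0
tcp [ 0.4932 -0.3938  0.0403] jawyaw 22.0 open 0.0233 F [7.7 6.1 4.6] t 6.0 q [-0.75  0.73  1.56  0.    0.85 -1.13] tz [ 0.003 -0.001 -1.   ]
(np.float64(0.4361621743111824), np.float64(-0.25294218310055006), np.float64(0.04026245561353395), 22) -> [152.0, 0.0, -0.3] turn 0.0 or -180.0
```

```bash
python3 -m jog '[[[4,0,0],0,0],[[10,0,0],0,0],[[20,0,0],0,0],[[32,0,0],0,0],[[44,0,0],0,0],[[56,0,0],0,0],[[68,0,0],0,0],[[80,0,0],0,0],[[92,0,0],0,0],[[104,0,0],0,0],[[116,0,0],0,0],[[128,0,0],0,0],[[138,0,0],0,0],[[146,0,0],0,0],[[150,0,0],0,0],[[153,0,0],0,0],[[153,0,0],0,0],[[153,0,0],0,0],[[153,0,0],0,0]]'
```

```text
time: 7.85
eef_pos: [0.4331, -0.2561, 0.0402]
tool_rot: [1.753, 2.603, -0.008]
contact_force: [-18.0, -31.4, 5.1]
opening: 0.0235
```

```bash
python3 -m jog '[[[-2,0,0],0,0.3],[[-2,0,0],0,0.6],[[-2,0,0],0,0.8],[[-2,0,0],0,0.8],[[-2,0,-20],0,0.8],[[-2,0,-60],0,0.8],[[10,0,-100],0,1],[[40,0,-150],0,1],[[80,0,-200],0,1],[[80,0,-200],0,1],[[80,0,-200],0,1]]'
python3 - <<'E'
from h import *
p=arm.camera("wrist");save(p,"w3.png")
heads(p)
W=wmap(p)
for d in arm.masks_of(p,"tray_knob")[:1]: rep("tray %.2f"%d["conf"],W[d["mask"]])
rel()
E
```

```text
time: 8.95
eef_pos: [0.4046, -0.1772, 0.2417]
tool_rot: [1.751, 2.603, 0.001]
contact_force: [0.5, -0.2, 0.2]
opening: 0.0855
head_a_mid 0.56 [393.   0.  91.  47.] 1496 ctr [442.5  54.8] sz [32. 95.] longaxis -0.4 z [0.017 0.024 0.029]
tray 0.81 19596 ctr [ 454.1 -308. ] sz [247. 299.] longaxis -66.2 z [0.021 0.027 0.079]
tcp [ 0.404  -0.1782  0.2383] jawyaw 22.0 open 0.0854 F [-0.1 -0.2 -0.7] t 9.1 q [-0.52  0.14  1.91 -0.    1.09 -0.91] tz [-0.001  0.001 -1.   ]
```

View pics/w3.png

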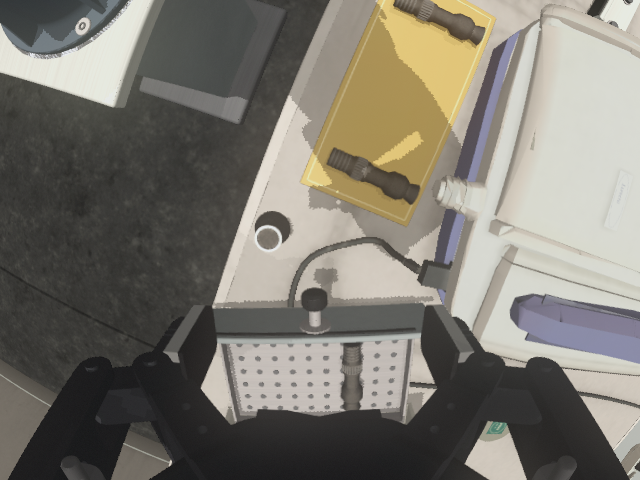

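Run:
```python
from h import *
p=arm.camera("wrist");W=wmap(p);v,u=np.mgrid[0:480,0:640];g=p["image"].max(2)
m=(u>335)&(u<372)&(v>335)&(v<412)&(W[...,2]>.033)&(g<110);rep("done",W[m]);print(np.nanmax(W[m],0))
fl=(u>220)&(u<410)&(v>343)&(v<415)&(W[...,2]<.031)&(W[...,2]>.02);rep("floor",W[fl]); print(np.nanmedian(W[fl],0))
q=arm.camera("top");save(q,"top2.png",(360,220,460,320),6)
for d in arm.masks_of(q,"head_a_mid"):
    w=mpts(q,d["mask"]);rep("top %.2f %s"%(d["conf"],d["bbox"]),w)
```

```text
done 868 ctr [ 479.2 -274.6] sz [ 34. 258.] longaxis -63.3 z [0.039 0.047 0.311]
[ 0.54397744 -0.16513617  0.31296245]
floor 10387 ctr [ 478.3 -382.4] sz [229. 119.] longaxis 23.7 z [0.025 0.026 0.028]
[ 0.47442269 -0.37322213  0.02606362]
```

View pics/top2.png

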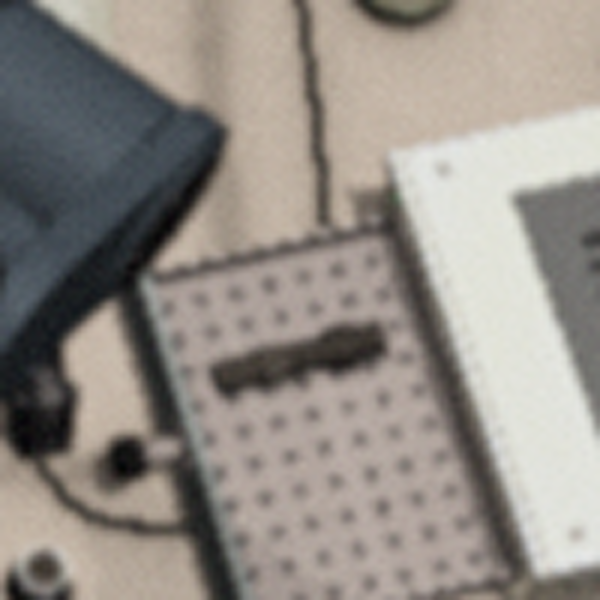

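Run:
```python
from h import *
p=arm.camera("wrist");W=wmap(p);v,u=np.mgrid[0:480,0:640];g=p["image"].max(2)
m=(u>335)&(u<372)&(v>335)&(v<412)&(W[...,2]>.036)&(W[...,2]<.06)&(g<110)
n,l,s,c=cv2.connectedComponentsWithStats(m.astype(np.uint8))
for i in range(1,n):
    if s[i,4]>50: rep("done %s"%s[i],W[l==i])
q=arm.camera("top");vv,uu=np.mgrid[0:480,0:640].astype(float);Q=px2w(q,uu,vv,q["z_map"]);g=q["image"].max(2)
m=(uu>360+205/6)&(uu<360+395/6)&(vv>220+310/6)&(vv<220+410/6)&(Q[...,2]>.03)&(g<105);rep("done top",Q[m]);print(np.median(Q[m],0))
c=Q[m][:,:2];cm=c.mean(0);V=np.linalg.svd(c-cm,full_matrices=False)[2];print(cm,np.degrees(np.arctan2(V[0,1],V[0,0])))
rel()
```

```text
done [344 345  20  23 260] 260 ctr [ 499.9 -315.5] sz [22. 29.] longaxis -62.4 z [0.039 0.045 0.049]
done [343 373  22  38 461] 461 ctr [ 522.3 -362.1] sz [25. 60.] longaxis -69.5 z [0.041 0.047 0.052]
done top 166 ctr [ 511.2 -344.5] sz [23. 93.] longaxis -67.5 z [0.033 0.047 0.057]
[ 0.50988533 -0.34658637  0.04713974]
[ 0.51019327 -0.34595688] 114.31413734522498
tcp [ 0.404  -0.1784  0.2384] jawyaw 22.0 open 0.0855 F [0.7 0.7 1. ] t 9.3 q [-0.52  0.14  1.91  0.    1.09 -0.91] tz [-0.001  0.001 -1.   ]
```

```bash
python3 -c "
from h import *
rel((.513,-.345,.12,24),(.513,-.345,.03,24),(.36,-.04,.27,45),(.36,.2,.27,70))"
```

```text
tcp [ 0.404  -0.1784  0.2384] jawyaw 22.0 open 0.0855 F [0.7 0.7 1. ] t 9.3 q [-0.52  0.14  1.91  0.    1.09 -0.91] tz [-0.001  0.001 -1.   ]
(0.513, -0.345, 0.12, 24) -> [-195.5, 38.8, 118.1] turn -2.0 or 178.0
(0.513, -0.345, 0.03, 24) -> [-195.6, 38.8, 208.1] turn -2.0 or 178.0
(0.36, -0.04, 0.27, 45) -> [144.8, 11.0, -31.4] turn -23.0 or 157.0
(0.36, 0.2, 0.27, 70) -> [367.4, 100.9, -31.2] turn -48.0 or 132.0
```

```bash
python3 -m jog '[[[-100,20,60],0,0.75],[[-196,39,118],-2,0.75],[[-196,39,118],-2,0.75],[[-196,39,118],-2,0.75],[[-196,39,118],-2,0.75],[[-196,39,118],-2,0.75],[[-196,39,160],-2,0.75],[[-196,39,190],-2,0.75],[[-196,39,208],-2,0.75],[[-196,39,208],-2,0.75],[[-196,39,208],-2,0.75],[[-196,39,208],-2,0],[[-196,39,208],-2,0],[[-196,39,208],-2,0],[[-196,39,208],-2,0],[[-196,39,208],-2,0],[[-196,39,208],-2,0],[[-196,39,208],-2,0]]'; python3 -m jog '[[[0,0,-10],0,0],[[0,0,-40],0,0],[[0,0,-90],0,0],[[0,0,-90],0,0],[[0,0,-90],0,0]]'
python3 - <<'E'
from h import *
rel((.36,-.04,.27,45),(.37,.2,.27,70),(.472,.402,.15,70),(.472,.402,.009,70))
p=arm.camera("wrist");save(p,"w4.png")
E
```

```text
time: 11.15
eef_pos: [0.5143, -0.3457, 0.0325]
tool_rot: [1.71, 2.634, -0.0]
contact_force: [-0.1, 1.7, 6.8]
opening: 0.0217
time: 11.65
eef_pos: [0.5142, -0.3455, 0.123]
tool_rot: [1.709, 2.633, -0.0]
contact_force: [0.8, 0.6, -2.4]
opening: 0.0219
tcp [ 0.5142 -0.3455  0.123 ] jawyaw 24.0 open 0.0219 F [ 0.8  0.6 -2.4] t 11.7 q [-0.67  0.6   1.56 -0.    0.99 -1.09] tz [ 0.002 -0.002 -1.   ]
(0.36, -0.04, 0.27, 45) -> [341.5, -16.3, -147.9] turn -21.0 or 159.0
(0.37, 0.2, 0.27, 70) -> [556.6, 90.6, -148.3] turn -46.0 or 134.0
(0.472, 0.402, 0.15, 70) -> [699.9, 265.9, -28.4] turn -46.0 or 134.0
(0.472, 0.402, 0.009, 70) -> [700.2, 265.7, 112.6] turn -46.0 or 134.0
```

View pics/w4.png

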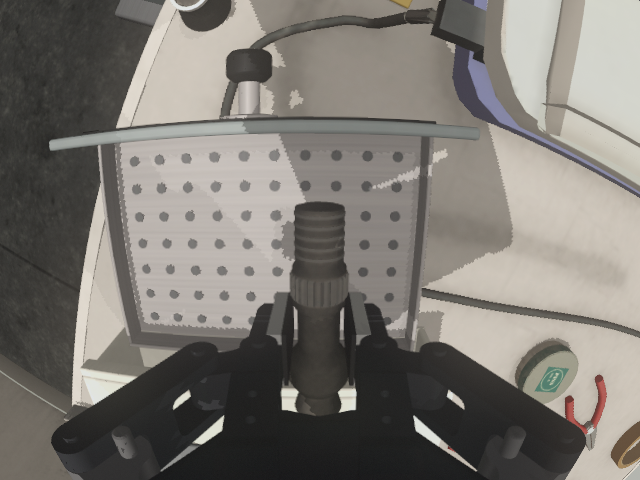

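```bash
python3 - <<'E'
from h import *
p=arm.camera("wrist");W=wmap(p);v,u=np.mgrid[0:480,0:640]
fl=(u>110)&(u<425)&(v>132)&(v<335)&(W[...,2]<.030)&(W[...,2]>.022);rep("floor",W[fl]);w=W[fl][:,:2].astype(np.float32)
print(cv2.boxPoints(cv2.minAreaRect(w*1000)).round(),np.nanmedian(W[fl],0))
m=(u>60)&(u<470)&(v>115)&(v<150)&(W[...,2]>.074)&(W[...,2]<.085);rep("panel top",W[m])
m=(u>225)&(u<275)&(v>45)&(v<85)&(W[...,2]>.05)&(W[...,2]<.08);rep("knob",W[m])
E
python3 -m jog '[[[0,0,-50],0,0],[[40,0,-100],-3,0],[[342,-16,-148],-21,0],[[342,-16,-148],-21,0],[[342,-16,-148],-21,0],[[342,-16,-148],-21,0],[[342,-16,-148],-21,0],[[342,-16,-148],-21,0],[[342,-16,-148],-21,0],[[342,-16,-148],-21,0],[[557,91,-148],-46,0],[[557,91,-148],-46,0],[[557,91,-148],-46,0],[[557,91,-148],-46,0],[[557,91,-148],-46,0],[[557,91,-148],-46,0]]'
python3 - <<'E'
from h import *
p=arm.camera("wrist");W=wmap(p);save(p,"w5.png")
for n in("clean_mat","timer_centre","pouch","marker"): heads(p,n)
v,u=np.mgrid[0:480,0:640]
rel((.472,.402,.15,70),(.472,.402,.011,70))
E
```

```text
floor 48404 ctr [ 471.9 -368.1] sz [229. 151.] longaxis 23.9 z [0.025 0.026 0.027]
[[ 337. -346.]
 [ 398. -483.]
 [ 607. -391.]
 [ 546. -253.]] [ 0.46679255 -0.34810278  0.02607957]
panel top 5909 ctr [ 448.7 -290.2] sz [230.  10.] longaxis 23.8 z [0.074 0.079 0.081]
knob 1489 ctr [ 434.1 -260.9] sz [26. 19.] longaxis 23.4 z [0.06  0.068 0.071]
time: 13.35
eef_pos: [0.3705, 0.2036, 0.2681]
tool_rot: [-0.539, -3.093, 0.001]
contact_force: [-0.4, -0.6, -0.7]
opening: 0.0216
clean_mat 0.64 [423. 141. 136. 155.] 11416 ctr [470.7 400.8] sz [147. 147.] longaxis 10.9 z [0.001 0.003 0.004]
timer_centre 0.87 [340. 216.  46. 102.] 2600 ctr [457.9 223. ] sz [ 49. 107.] longaxis -17.1 z [0.025 0.034 0.036]
pouch 0.64 [562. 179.  48.  77.] 2106 ctr [504.2 534.6] sz [87. 64.] longaxis 8.4 z [0.011 0.015 0.019]
marker 0.94 [476. 313.  28.  59.] 507 ctr [631.1 357.4] sz [101.  16.] longaxis 5.1 z [0.006 0.013 0.015]
marker 0.54 [ 81. 235. 183. 129.] 10852 ctr [437.5   8.9] sz [136. 357.] longaxis -85.5 z [0.002 0.003 0.004]
tcp [0.3705 0.1994 0.2689] jawyaw 69.9 open 0.0221 F [ 0.   0.1 -0.8] t 13.6 q [ 0.38  0.07  1.91 -0.    1.16 -0.84] tz [-0.001 -0.001 -1.   ]
(0.472, 0.402, 0.15, 70) -> [-25.9, 225.2, 118.7] turn -0.1 or 179.9
(0.472, 0.402, 0.011, 70) -> [-26.0, 225.3, 257.7] turn -0.1 or 179.9
```

View pics/w5.png

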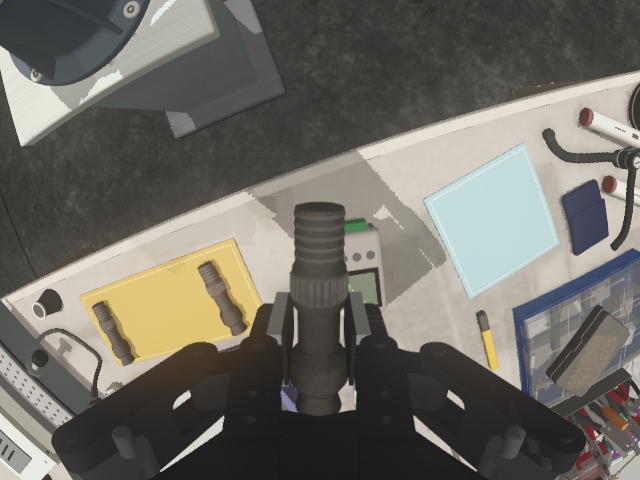

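```bash
python3 -m jog '[[[-26,225,119],0,0],[[-26,225,119],0,0],[[-26,225,119],0,0],[[-26,225,119],0,0],[[-26,225,119],0,0],[[-26,225,119],0,0],[[-26,225,160],0,0],[[-26,225,200],0,0],[[-26,225,230],0,0],[[-26,225,246],0,0],[[-26,225,254],0,0],[[-26,225,257],0,0],[[-26,225,257],0,0],[[-26,225,257],0,0.3],[[-26,225,257],0,0.5],[[-26,225,257],0,0.6],[[-26,225,257],0,0.6],[[-26,225,245],0,0.6],[[-26,225,200],0,0.6],[[-26,225,150],0,0.8]]'; python3 -c "
from h import *
rel((.37,.2,.27,90),(.42,.053,.27,90))"
```

```text
time: 15.6
eef_pos: [0.4707, 0.4027, 0.1202]
tool_rot: [-0.544, -3.092, 0.003]
contact_force: [1.1, 0.5, -0.5]
opening: 0.0643
tcp [0.4707 0.4027 0.1202] jawyaw 70.0 open 0.0643 F [ 1.1  0.5 -0.5] t 15.6 q [ 0.63  0.6   1.55  0.    0.99 -0.59] tz [-0.002 -0.002 -1.   ]
(0.37, 0.2, 0.27, 90) -> [25.7, -225.2, -149.3] turn -20.0 or 160.0
(0.42, 0.053, 0.27, 90) -> [-71.5, -346.3, -149.1] turn -20.0 or 160.0
```

```bash
python3 -m jog '[[[0,0,-60],0,0.8],[[26,-225,-149],-20,0.8],[[26,-225,-149],-20,0.8],[[26,-225,-149],-20,0.8],[[26,-225,-149],-20,0.8],[[26,-225,-149],-20,0.8],[[26,-225,-149],-20,0.8],[[26,-225,-149],-20,0.8]]'
python3 - <<'E'
from h import *
p=arm.camera("wrist");W=wmap(p);save(p,"w6.png")
heads(p);heads(p,"clean_mat");heads(p,"timer_centre")
rel((.40,.053,.20,90))
E
```

```text
time: 16.4
eef_pos: [0.3703, 0.2003, 0.2695]
tool_rot: [0.001, 3.139, 0.002]
contact_force: [0.2, 0.1, -1.3]
opening: 0.0684
head_a_mid 0.63 [181. 220.  27.  86.] 1243 ctr [442.4  53.5] sz [95. 23.] longaxis 1.5 z [0.016 0.024 0.029]
clean_mat 0.74 [413. 211. 114. 122.] 8685 ctr [470.7 401.5] sz [148. 149.] longaxis -78.8 z [0.001 0.003 0.004]
timer_centre 0.78 [304. 227.  61.  97.] 4229 ctr [456.3 216.9] sz [ 55. 107.] longaxis -10.4 z [0.025 0.034 0.036]
timer_centre 0.71 [286. 376.  97.  37.] 2306 ctr [654.9 218.8] sz [126.  62.] longaxis 76.9 z [0.004 0.018 0.036]
tcp [0.3703 0.2012 0.2678] jawyaw 90.1 open 0.0685 F [ 0.6  0.5 -0.8] t 16.6 q [ 0.39  0.07  1.91  0.    1.16 -1.19] tz [-0.001 -0.    -1.   ]
(0.4, 0.053, 0.2, 90) -> [-29.6, -148.2, 67.8] turn 0.1 or -179.9
```

View pics/w6.png

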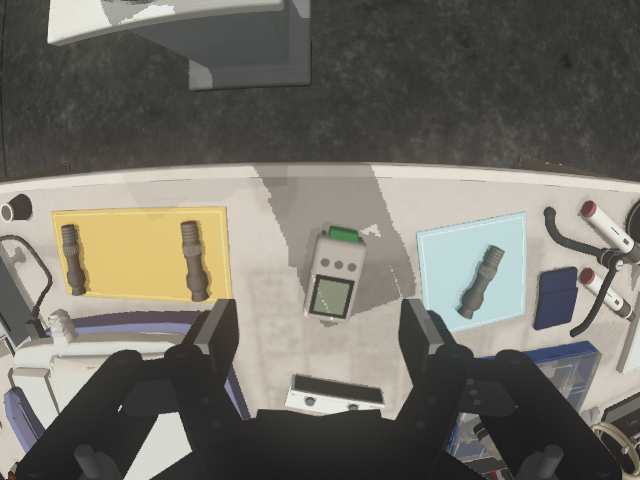

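```bash
python3 -m jog '[[[-30,-148,68],0,0.75],[[-30,-148,68],0,0.75],[[-30,-148,68],0,0.75],[[-30,-148,68],0,0.75],[[-60,-148,110],-1,0.75],[[-60,-148,150],-1,0.75],[[-60,-148,190],-1,0.75],[[-60,-148,225],-1,0.75],[[-60,-148,247],-1,0.75],[[-60,-148,257],-1,0.75],[[-60,-148,257],-1,0.75],[[-60,-148,257],-1,0.75],[[-60,-148,257],-1,0],[[-60,-148,257],-1,0],[[-60,-148,257],-1,0],[[-60,-148,257],-1,0],[[-60,-148,257],-1,0],[[-60,-148,257],-1,0],[[-60,-148,257],-1,0]]'; python3 -m jog '[[[0,0,-15],0,0],[[0,0,-60],0,0],[[10,0,-110],0,0],[[30,0,-160],0,0],[[30,0,-200],0,0],[[30,0,-200],0,0],[[30,0,-200],0,0]]'
python3 - <<'E'
from h import *
d=np.array([.404,-.915]);y=np.array([.915,.404]);c=np.array([.480,-.362])
h=c+.045*y+0*d
rel((.37,-.06,.25,60),(.41,-.2,.25,24),(*h,.15,23.8),(*h,.036,23.8))
E
```

```text
time: 18.5
eef_pos: [0.4308, 0.0525, 0.0122]
tool_rot: [-0.029, 3.14, -0.0]
contact_force: [-1.5, -1.9, 10.1]
opening: 0.0206
time: 19.2
eef_pos: [0.4003, 0.0521, 0.212]
tool_rot: [-0.028, 3.139, 0.0]
contact_force: [0.3, -0.4, -0.5]
opening: 0.0203
tcp [0.4003 0.0521 0.212 ] jawyaw 91.0 open 0.0203 F [ 0.3 -0.4 -0.5] t 19.2 q [ 0.01  0.1   2.03 -0.    1.01 -1.57] tz [ 0.002  0.    -1.   ]
(0.37, -0.06, 0.25, 60) -> [32.2, -111.5, -38.1] turn 31.0 or -149.0
(0.41, -0.2, 0.25, 24) -> [-5.2, -252.2, -38.0] turn 67.0 or -113.0
(np.float64(0.5211749999999999), np.float64(-0.34382), 0.15, 23.8) -> [-113.6, -398.0, 62.2] turn 67.2 or -112.8
(np.float64(0.5211749999999999), np.float64(-0.34382), 0.036, 23.8) -> [-113.3, -398.0, 176.2] turn 67.2 or -112.8
```

```bash
python3 -m jog '[[[32,-111,-38],31,0],[[32,-111,-38],31,0],[[32,-111,-38],31,0],[[32,-111,-38],31,0],[[-5,-252,-38],67,0],[[-5,-252,-38],67,0],[[-5,-252,-38],67,0],[[-5,-252,-38],67,0],[[-5,-252,-38],67,0],[[-109,-389,62],67,0],[[-109,-389,62],67,0],[[-109,-389,62],67,0],[[-109,-389,62],67,0],[[-109,-389,62],67,0],[[-109,-389,62],67,0],[[-109,-389,100],67,0],[[-109,-389,100],67,0]]'
python3 - <<'E'
from h import *
rel((.517,-.335,.036,23.8))
p=arm.camera("wrist");save(p,"w7.png")
E
```

```text
time: 20.9
eef_pos: [0.5142, -0.3324, 0.1086]
tool_rot: [-1.704, -2.632, -0.001]
contact_force: [-0.5, 0.2, -1.6]
opening: 0.0203
tcp [ 0.5142 -0.3324  0.1086] jawyaw 24.2 open 0.0203 F [-0.5  0.2 -1.6] t 20.9 q [-0.65  0.61  1.58  0.    0.96 -1.07] tz [-0.005  0.004 -1.   ]
(0.517, -0.335, 0.036, 23.8) -> [-3.9, 1.7, 72.6] turn 0.4 or -179.6
```

View pics/w7.png

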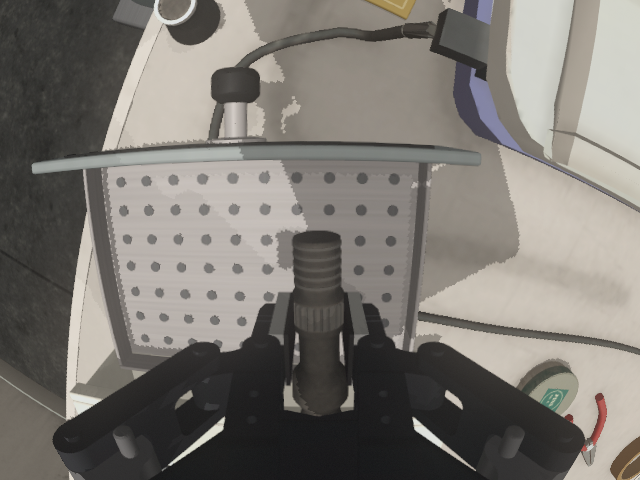

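```bash
python3 -m jog '[[[-3,1,30],0,0],[[-3,1,55],0,0],[[-3,1,66],0,0],[[-3,1,72],0,0],[[-3,1,72],0,0],[[-3,1,72],0,0.25],[[-3,1,72],0,0.45],[[-3,1,72],0,0.55],[[-3,1,72],0,0.55],[[-3,1,60],0,0.55],[[-3,1,10],0,0.55],[[60,1,-40],0,0.7],[[150,0,-90],0,0.7],[[200,0,-140],0,0.7],[[200,0,-140],0,0.7],[[200,0,-140],0,0.7],[[200,0,-140],0,0.7]]'
python3 - <<'E'
from h import *
p=arm.camera("wrist");W=wmap(p);v,u=np.mgrid[0:480,0:640];g=p["image"].max(2)
save(p,"w8.png")
heads(p)
# dark raised blobs on mat
m=(W[...,2]>.011)&(W[...,2]<.034)&(g<110)&(W[...,0]>.37)&(W[...,0]<.52)&(W[...,1]>-.18)&(W[...,1]<.1)
n,l,s,c=cv2.connectedComponentsWithStats(m.astype(np.uint8))
for i in range(1,n):
    if s[i,4]>150: rep("blob %s"%s[i],W[l==i])
rel((.38,-.125,.2,90))
E
```

```text
time: 22.65
eef_pos: [0.4345, -0.1499, 0.2557]
tool_rot: [1.704, 2.632, 0.002]
contact_force: [1.0, -0.3, 0.0]
opening: 0.0597
head_a_mid 0.79 [310. 345.  22.  75.] 963 ctr [ 524.5 -348.4] sz [23. 93.] longaxis -64.6 z [0.039 0.048 0.052]
blob [426  63  38 108 309] 309 ctr [513.7 -13.2] sz [  4. 121.] longaxis -85.3 z [0.014 0.025 0.034]
blob [ 297  161   83   55 1298] 1298 ctr [ 445.3 -131.1] sz [93. 25.] longaxis 0.5 z [0.019 0.025 0.029]
tcp [ 0.435  -0.152   0.2527] jawyaw 24.1 open 0.0594 F [ 0.5 -0.3  0.4] t 22.8 q [-0.44  0.16  1.85 -0.    1.13 -0.86] tz [ 0.003 -0.001 -1.   ]
(0.38, -0.125, 0.2, 90) -> [47.2, -39.3, 52.5] turn -65.9 or 114.1
```

View pics/w8.png

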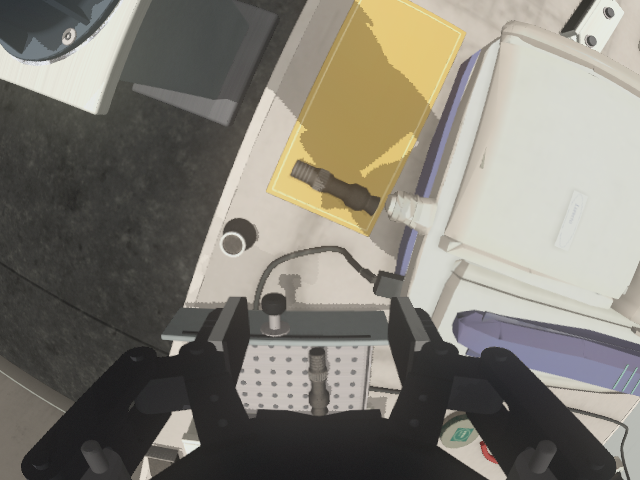

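```bash
python3 - <<'E'
from h import *
p=arm.camera("wrist");W=wmap(p);v,u=np.mgrid[0:480,0:640];g=p["image"].max(2)
m=(u>384)&(u<440)&(v>185)&(v<228)&(W[...,2]>.03);rep("nozzle",W[m]);print(np.nanmin(W[m],0),np.nanmax(W[m],0))
m=(W[...,2]>.011)&(W[...,2]<.034)&(g<110)&(u>290)&(u<382)&(v>158)&(v<220)
w=W[m];w=w[(w[:,0]<.51)&(w[:,0]>.38)][:,:2]
for lo,hi in((.39,.41),(.41,.43),(.43,.45),(.45,.47),(.47,.49)):
    k=w[(w[:,0]>lo)&(w[:,0]<hi)];print(lo,k[:,1].min().round(4),k[:,1].max().round(4))
E
python3 -m jog '[[[52,-36,52],-66,0.7],[[52,-36,52],-66,0.7],[[52,-36,52],-66,0.7],[[52,-36,52],-66,0.7],[[52,-36,52],-66,0.7],[[52,-36,52],-66,0.7],[[52,-36,52],-66,0.7],[[52,-36,52],-66,0.7],[[52,-36,52],-66,0.7]]'
python3 -c "
from h import *
rel((.424,-.131,.09,92),(.424,-.131,.0115,92))"
```

```text
nozzle 1837 ctr [ 505.1 -111.5] sz [46. 53.] longaxis -84.6 z [0.053 0.105 0.111]
[ 0.48186909 -0.13590994  0.03016772] [ 0.53039995 -0.08386937  0.11333773]
0.39 -0.1374 -0.1203
0.41 -0.1387 -0.1188
0.43 -0.1406 -0.1196
0.45 -0.1433 -0.118
0.47 -0.1434 -0.1181
time: 23.7
eef_pos: [0.3806, -0.1201, 0.1984]
tool_rot: [0.001, -3.14, -0.001]
contact_force: [0.6, -0.7, -0.5]
opening: 0.06
tcp [ 0.3806 -0.1201  0.1984] jawyaw 90.0 open 0.06 F [ 0.6 -0.7 -0.5] t 23.7 q [-0.42  0.12  2.05 -0.    0.98 -1.99] tz [-0.002  0.001 -1.   ]
(0.424, -0.131, 0.09, 92) -> [-43.6, -11.0, 108.3] turn -2.0 or 178.0
(0.424, -0.131, 0.0115, 92) -> [-43.7, -11.1, 186.8] turn -2.0 or 178.0
```

```bash
python3 -m jog '[[[-20,-9,50],0,0.7],[[-42,-9,100],0,0.7],[[-42,-9,140],0,0.7],[[-42,-9,170],0,0.7],[[-42,-9,182],0,0.7],[[-42,-9,187],0,0.7],[[-42,-9,187],0,0.7],[[-42,-9,187],0,0],[[-42,-9,187],0,0],[[-42,-9,187],0,0],[[-42,-9,187],0,0],[[-42,-9,187],0,0],[[-42,-9,187],0,0],[[-42,-9,187],0,0]]'; python3 -m jog '[[[5,0,-15],0,0],[[15,0,-60],0,0],[[30,0,-110],0,0],[[40,0,-160],0,0],[[40,0,-200],0,0],[[40,0,-200],0,0],[[40,0,-200],0,0]]'
python3 - <<'E'
from h import *
d=np.array([.404,-.915]);y=np.array([.915,.404]);c=np.array([.480,-.362])
h=c-.045*y-.02*d
rel((.40,-.2,.24,24),(*h,.13,23.8),(*h,.036,23.8))
E
```

```text
time: 25.1
eef_pos: [0.4233, -0.1285, 0.0135]
tool_rot: [0.0, 3.14, -0.001]
contact_force: [-1.5, 2.1, 12.7]
opening: 0.0193
time: 25.8
eef_pos: [0.3828, -0.1285, 0.2131]
tool_rot: [-0.001, 3.139, -0.002]
contact_force: [-0.0, -0.5, -1.2]
opening: 0.0191
tcp [ 0.3828 -0.1285  0.2131] jawyaw 90.0 open 0.0191 F [-0.  -0.5 -1.2] t 25.8 q [-0.44  0.1   2.02  0.    1.01 -2.01] tz [ 0.002 -0.001 -1.   ]
(0.4, -0.2, 0.24, 24) -> [-17.2, -71.6, -26.8] turn 66.0 or -114.0
(np.float64(0.430745), np.float64(-0.36188), 0.13, 23.8) -> [-47.7, -233.3, 83.5] turn 66.2 or -113.8
(np.float64(0.430745), np.float64(-0.36188), 0.036, 23.8) -> [-47.5, -233.2, 177.5] turn 66.2 or -113.8
```

```bash
python3 -m jog '[[[-17,-72,-27],66,0],[[-17,-72,-27],66,0],[[-17,-72,-27],66,0],[[-17,-72,-27],66,0],[[-17,-72,-27],66,0],[[-17,-72,-27],66,0],[[-17,-72,-27],66,0],[[-17,-72,-27],66,0],[[-48,-233,84],66,0],[[-48,-233,84],66,0],[[-48,-233,84],66,0],[[-48,-233,84],66,0],[[-48,-233,84],66,0],[[-48,-233,100],66,0],[[-48,-233,105],66,0],[[-48,-233,105],66,0]]'
python3 - <<'E'
from h import *
rel((.4307,-.3619,.0375,23.8))
p=arm.camera("wrist");save(p,"w9.png")
E
```

```text
time: 27.4
eef_pos: [0.4302, -0.3603, 0.1061]
tool_rot: [-1.708, -2.633, -0.001]
contact_force: [0.4, 0.0, -0.4]
opening: 0.019
tcp [ 0.4302 -0.3603  0.1061] jawyaw 24.0 open 0.019 F [ 0.4  0.  -0.4] t 27.4 q [-0.78  0.53  1.72  0.    0.89 -1.2 ] tz [-0.002  0.002 -1.   ]
(0.4307, -0.3619, 0.0375, 23.8) -> [-1.8, -0.1, 68.6] turn 0.2 or -179.8
```

View pics/w9.png

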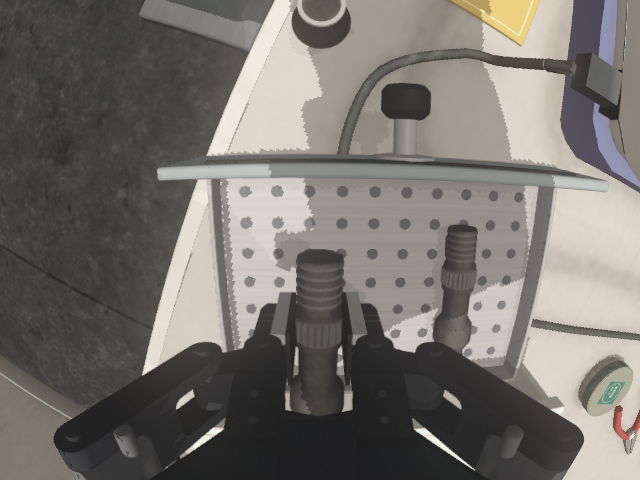

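```bash
python3 -m jog '[[[-2,0,30],0,0],[[-2,0,55],0,0],[[-2,0,64],0,0],[[-2,0,69],0,0],[[-2,0,69],0,0],[[-2,0,69],0,0.25],[[-2,0,69],0,0.45],[[-2,0,69],0,0.55],[[-2,0,69],0,0.55],[[-2,0,55],0,0.55],[[-2,0,0],0,0.55],[[50,0,-50],0,0.8],[[100,0,-100],0,0.8],[[140,0,-140],0,0.8],[[140,0,-140],0,0.8],[[140,0,-140],0,0.8]]'
python3 - <<'E'
from h import *
p=arm.camera("wrist");W=wmap(p);v,u=np.mgrid[0:480,0:640];g=p["image"].max(2)
save(p,"w10.png")
heads(p)
for d in arm.masks_of(p,"tray_knob")[:1]:
    m=d["mask"]&(W[...,2]>.062)&(W[...,2]<.073)&(g<80); rep("knob",W[m]);print(np.nanmedian(W[m],0))
rel((.4335,-.2575,.12,23.8),(.4335,-.2575,.04,23.8))
E
```

```text
time: 29.05
eef_pos: [0.3737, -0.2318, 0.2522]
tool_rot: [1.705, 2.631, -0.0]
contact_force: [0.7, -0.6, -0.2]
opening: 0.0684
head_a_mid 0.69 [383. 308.  23.  80.] 893 ctr [ 524.1 -349.2] sz [24. 94.] longaxis -66.9 z [0.04  0.047 0.052]
knob 694 ctr [ 437.4 -270.7] sz [200.  42.] longaxis 23.4 z [0.063 0.07  0.073]
[ 0.43251465 -0.26169947  0.06984234]
tcp [ 0.3739 -0.2337  0.2477] jawyaw 24.0 open 0.0684 F [ 0.5 -0.7  0.5] t 29.2 q [-0.66  0.13  1.9  -0.    1.11 -1.08] tz [ 0.001 -0.001 -1.   ]
(0.4335, -0.2575, 0.12, 23.8) -> [-45.9, 44.7, 127.7] turn 0.2 or -179.8
(0.4335, -0.2575, 0.04, 23.8) -> [-45.8, 44.6, 207.7] turn 0.2 or -179.8
```

View pics/w10.png

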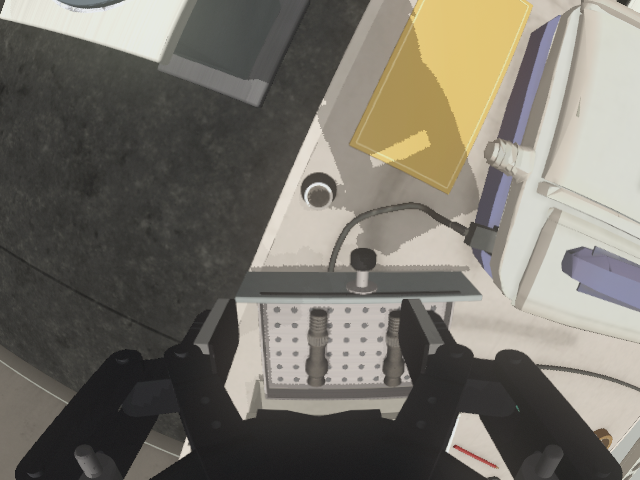

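```bash
python3 -m jog '[[[-48,44,60],0,1],[[-48,44,128],0,1],[[-48,44,128],0,1],[[-48,44,128],0,1],[[-48,44,160],0,1],[[-48,44,190],0,1],[[-48,44,207],0,1],[[-48,44,207],0,1],[[-48,44,207],0,0],[[-48,44,207],0,0],[[-48,44,207],0,0],[[-48,44,207],0,0],[[-48,44,207],0,0],[[-48,44,207],0,0],[[-48,44,207],0,0],[[-48,44,207],0,0]]'; python3 -c "
from h import *
rel((.4932,-.3938,.0403,23.8))"
```

```text
time: 30.8
eef_pos: [0.4342, -0.2598, 0.0413]
tool_rot: [1.709, 2.634, -0.0]
contact_force: [1.0, 0.5, 8.4]
opening: 0.0235
tcp [ 0.4342 -0.2598  0.0413] jawyaw 24.0 open 0.0235 F [1.  0.5 8.4] t 30.8 q [-0.63  0.56  1.9   0.    0.68 -1.05] tz [ 0.002 -0.001 -1.   ]
(0.4932, -0.3938, 0.0403, 23.8) -> [-146.4, -0.7, 1.2] turn 0.2 or -179.8
```

```bash
python3 -m jog '[[[-4,0,0],0,0],[[-9,0,0],0,0],[[-18,0,0],0,0],[[-28,0,0],0,0],[[-39,0,0],0,0],[[-50,0,0],0,0],[[-61,0,0],0,0],[[-72,0,0],0,0],[[-83,0,0],0,0],[[-94,0,0],0,0],[[-105,0,0],0,0],[[-116,0,0],0,0],[[-126,0,0],0,0],[[-135,0,0],0,0],[[-142,0,0],0,0],[[-147,0,0],0,0],[[-151,0,0],0,0],[[-153,0,0],0,0],[[-153,0,0],0,0],[[-153,0,0],0,0]]'; python3 -c "
from h import *
rel()"
```

```text
time: 32.8
eef_pos: [0.4945, -0.3968, 0.0412]
tool_rot: [-1.707, -2.63, -0.003]
contact_force: [-10.8, 15.7, 19.1]
opening: 0.0236
tcp [ 0.4945 -0.3968  0.0412] jawyaw 24.0 open 0.0236 F [-10.8  15.7  19.1] t 32.8 q [-0.75  0.73  1.54  0.    0.87 -1.17] tz [-0.004  0.005 -1.   ]
```

```bash
python3 -m jog '[[[0,0,0],0,0.3],[[0,0,0],0,0.6],[[0,0,0],0,0.8],[[0,0,0],0,0.8],[[0,0,-20],0,0.8],[[0,0,-60],0,0.8],[[0,0,-110],0,1],[[30,0,-150],0,1],[[80,0,-200],0,1],[[130,0,-210],0,1],[[150,0,-210],0,1],[[150,0,-210],0,1]]'
python3 - <<'E'
from h import *
p=arm.camera("wrist");W=wmap(p);v,u=np.mgrid[0:480,0:640];g=p["image"].max(2)
save(p,"w11.png")
for d in arm.masks_of(p,"tray_knob")[:1]:
    m=d["mask"]; print(d["conf"],d["bbox"]); k=m&(W[...,2]>.06)&(W[...,2]<.073)&(g<80);rep("knob",W[k]);w=W[m&(W[...,2]>.035)&(W[...,2]<.081)]
    print("along d",np.percentile(w[:,:2]@np.array([.404,-.915]),[2,10,50,90]).round(4))
m=(v>340)&(W[...,2]>.086)&(W[...,2]<.1)&(W[...,1]<-.35);print("boxtop along d min",np.percentile(W[m][:,:2]@np.array([.404,-.915]),[1,5]).round(4))
rel((.36,-.04,.27,45),(.37,.2,.27,77))
E
```

```text
time: 34.0
eef_pos: [0.4337, -0.2594, 0.2519]
tool_rot: [1.707, 2.635, 0.0]
contact_force: [0.4, -1.1, 0.1]
opening: 0.0856
0.95 [202.9, 336.7, 224.7, 49.8]
knob 622 ctr [ 498.9 -407.8] sz [201.  43.] longaxis 24.2 z [0.061 0.07  0.073]
along d [0.555  0.5893 0.5941 0.5951]
boxtop along d min [0.5932 0.5939]
tcp [ 0.4349 -0.262   0.2509] jawyaw 24.1 open 0.0855 F [-0.1  0.1 -0.3] t 34.1 q [-0.63  0.25  1.74 -0.    1.15 -1.05] tz [ 0.001 -0.001 -1.   ]
(0.36, -0.04, 0.27, 45) -> [233.3, 22.2, -19.4] turn -20.9 or 159.1
(0.37, 0.2, 0.27, 77) -> [448.3, 129.2, -19.6] turn -52.9 or 127.1
```

```bash
python3 -m jog '[[[233,22,-19],-21,1],[[233,22,-19],-21,1],[[233,22,-19],-21,1],[[233,22,-19],-21,1],[[233,22,-19],-21,1],[[448,129,-20],-53,1],[[448,129,-20],-53,1],[[448,129,-20],-53,1],[[448,129,-20],-53,1],[[448,129,-20],-53,1],[[448,129,-20],-53,1],[[448,129,-20],-53,1]]'
python3 - <<'E'
from h import *
p=arm.camera("wrist");W=wmap(p);v,u=np.mgrid[0:480,0:640]
save(p,"w12.png")
for d in arm.masks_of(p,"timer_centre"):
    m=d["mask"]
    w=W[cv2.erode(m.astype(np.uint8),np.ones((3,3)))>0];rep("timer %.2f all"%d["conf"],w);k=w[w[:,2]>.032];rep(" top",k);print(cv2.boxPoints(cv2.minAreaRect(k[:,:2].astype(np.float32)*1000)).round())
for d in arm.masks_of(p,"start_bar_face"): rep("bar %.2f %s"%(d["conf"],d["bbox"]),W[d["mask"]])
m=(W[...,2]>.032)&(W[...,2]<.038)&(W[...,0]>.59)&(W[...,0]<.68)&(W[...,1]>.13)&(W[...,1]<.31);rep("stop top",W[m]);print(cv2.boxPoints(cv2.minAreaRect(W[m][:,:2].astype(np.float32)*1000)).round(1))
w=W[m]
rel()
E
```

```text
time: 35.3
eef_pos: [0.3706, 0.1997, 0.2698]
tool_rot: [-0.353, -3.121, 0.001]
contact_force: [-0.2, -0.6, -0.4]
opening: 0.0857
timer 0.75 all 4250 ctr [457.4 216.6] sz [ 54. 109.] longaxis -10.6 z [0.024 0.034 0.036]
 top 3517 ctr [462.6 216.1] sz [52. 97.] longaxis -10.6 z [0.032 0.034 0.036]
[[410. 199.]
 [505. 182.]
 [515. 233.]
 [420. 251.]]
timer 0.32 all 1442 ctr [ 560. -399.] sz [123.  43.] longaxis 8.3 z [0.019 0.045 0.076]
 top 1050 ctr [ 558.7 -399.5] sz [122.  38.] longaxis 5.5 z [0.033 0.053 0.076]
[[ 496. -387.]
 [ 500. -424.]
 [ 621. -412.]
 [ 618. -375.]]
bar 0.77 [336.1, 221.7, 31.9, 11.8] 361 ctr [409.1 225.9] sz [33. 11.] longaxis 81.1 z [0.012 0.025 0.027]
stop top 578 ctr [631.3 226.1] sz [130.  11.] longaxis 76.5 z [0.032 0.035 0.037]
[[610.6 164.3]
 [621.6 161.7]
 [651.9 287.8]
 [641.  290.4]]
tcp [0.3706 0.1985 0.2701] jawyaw 76.9 open 0.0854 F [ 1.1 -0.6 -0.6] t 35.5 q [ 0.38  0.06  1.91 -0.    1.17 -0.96] tz [-0. -0. -1.]
```

View pics/w12.png

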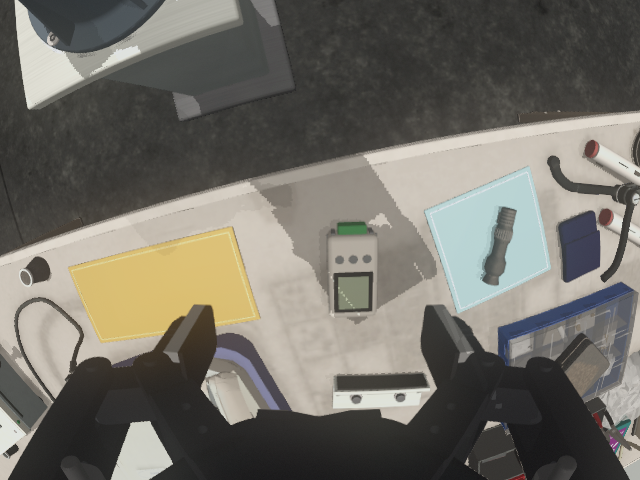

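```bash
python3 -c "
from h import *
rel((.4625,.216,.12,79.4),(.4625,.216,.004,79.4))"
```

```text
tcp [0.3706 0.1985 0.2701] jawyaw 76.9 open 0.0854 F [ 1.1 -0.6 -0.6] t 35.5 q [ 0.38  0.06  1.91 -0.    1.17 -0.96] tz [-0. -0. -1.]
(0.4625, 0.216, 0.12, 79.4) -> [-85.6, 37.9, 150.1] turn -2.5 or 177.5
(0.4625, 0.216, 0.004, 79.4) -> [-85.6, 38.0, 266.1] turn -2.5 or 177.5
```

```bash
python3 -m jog '[[[-86,38,150],-2.5,1],[[-86,38,150],-2.5,1],[[-86,38,150],-2.5,1],[[-86,38,150],-2.5,1],[[-86,38,190],-2.5,1],[[-86,38,225],-2.5,1],[[-86,38,250],-2.5,1],[[-86,38,262],-2.5,1],[[-86,38,266],-2.5,1],[[-86,38,266],-2.5,1],[[-86,38,266],-2.5,0.4],[[-86,38,266],-2.5,0.4],[[-86,38,266],-2.5,0.4],[[-86,38,266],-2.5,0.4],[[-86,38,266],-2.5,0.4],[[-86,38,266],-2.5,0.4]]'
python3 - <<'E'
from h import *
f=np.array([.6258,.2273]);x=np.array([.972,-.233])
t,M,o=tool()
tx=-M[:2,0]; c=np.array([.4625,.216]); off=t[:2]-c; print(off)
g=f-x*.056
rel((*g,t[2]+.012,76.5),(*g,t[2]+.001,76.5))
E
```

```text
time: 37.05
eef_pos: [0.4631, 0.2175, 0.0056]
tool_rot: [0.286, 3.127, 0.001]
contact_force: [-1.8, -1.6, 9.3]
opening: 0.0549
[0.00064929 0.00145866]
tcp [0.4631 0.2175 0.0056] jawyaw 79.5 open 0.0549 F [-1.8 -1.6  9.3] t 37.0 q [ 0.35  0.63  1.89 -0.    0.62 -1.04] tz [ 0.002  0.001 -1.   ]
(np.float64(0.571368), np.float64(0.240348), np.float64(0.017592499498628383), 76.5) -> [-102.3, 42.2, -11.8] turn 3.0 or -177.0
(np.float64(0.571368), np.float64(0.240348), np.float64(0.0065924994986283824), 76.5) -> [-102.3, 42.2, -0.8] turn 3.0 or -177.0
```

```bash
python3 -m jog '[[[0,0,-6],0,0.3],[[0,0,-12],0,0.3],[[-20,8,-12],1,0.3],[[-40,16,-12],2,0.3],[[-60,25,-12],3,0.3],[[-80,33,-12],3,0.3],[[-95,39,-12],3,0.3],[[-102,42,-12],3,0.3],[[-102,42,-12],3,0.3],[[-102,42,-6],3,0.3],[[-102,42,-2],3,0.3],[[-102,42,-1],3,0.3],[[-102,42,-1],3,0.3]]'
python3 - <<'E'
from h import *
p=arm.camera("wrist");W=wmap(p)
save(p,"w13.png",(160,120,560,460),1.8);rel()
E
```

```text
time: 38.35
eef_pos: [0.5695, 0.2399, 0.0056]
tool_rot: [-0.368, -3.119, 0.001]
contact_force: [-5.2, -0.6, 9.3]
opening: 0.0551
tcp [0.5695 0.2398 0.0056] jawyaw 76.5 open 0.0552 F [-4.5 -2.1  9.2] t 38.4 q [ 0.32  0.76  1.6   0.    0.78 -1.01] tz [-0.001 -0.    -1.   ]
```

View pics/w13.png

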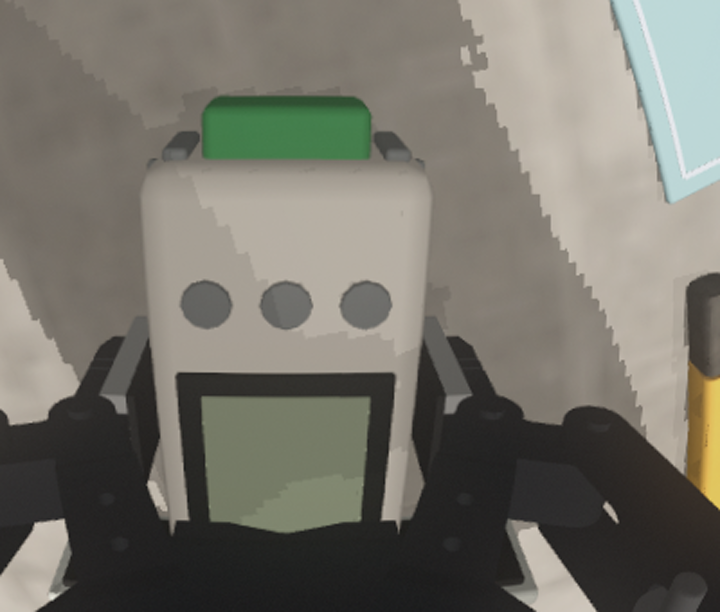

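```bash
python3 -m jog '[[[0,0,-1],0,0.75],[[0,0,-1],0,1],[[0,0,-1],0,1],[[0,0,-20],0,1],[[0,0,-60],0,1],[[0,0,-110],0,1],[[50,0,-130],0,1],[[90,0,-150],0,1],[[90,0,-150],0,1],[[90,0,-150],0,0],[[90,0,-150],0,0],[[90,0,-150],0,0],[[90,0,-150],0,0]]'
python3 - <<'E'
from h import *
p=arm.camera("wrist");W=wmap(p);v,u=np.mgrid[0:480,0:640]
save(p,"w14.png")
for d in arm.masks_of(p,"timer_centre")[:1]:
    w=W[cv2.erode(d["mask"].astype(np.uint8),np.ones((3,3)))>0];rep("timer %.2f %s"%(d["conf"],d["bbox"]),w)
for d in arm.masks_of(p,"start_bar_face"): rep("bar %.2f %s"%(d["conf"],d["bbox"]),W[d["mask"]])
q=arm.camera("top")
for d in arm.masks_of(q,"timer_centre"): rep("top timer %.2f"%d["conf"],mpts(q,d["mask"]))
for d in arm.masks_of(q,"start_bar_face"): rep("top bar %.2f"%d["conf"],mpts(q,d["mask"]))
c=np.array([.5695,.2395]);x=np.array([.972,-.233])
rel(*[(*(c-x*s),z,76.5) for s,z in((.096,.12),(.096,.01),(.074,.01),(.065,.01))])
E
```

```text
time: 39.7
eef_pos: [0.4833, 0.2606, 0.1545]
tool_rot: [-0.37, -3.119, 0.001]
contact_force: [-0.6, -0.3, 0.3]
opening: 0.0282
timer 0.61 [286.5, 257.9, 68.7, 121.6] 7200 ctr [563.2 240.4] sz [ 54. 108.] longaxis -14.0 z [0.022 0.034 0.036]
bar 0.68 [297.6, 259.5, 42.3, 17.9] 687 ctr [516.2 251.8] sz [33. 11.] longaxis 75.7 z [0.013 0.025 0.027]
top timer 0.71 183 ctr [585.6 229.9] sz [51. 60.] longaxis -13.8 z [0.017 0.034 0.045]
tcp [0.483  0.2609 0.1552] jawyaw 76.5 open 0.0001 F [ 0.5  0.3 -0. ] t 40.0 q [ 0.41  0.44  1.73 -0.    0.97 -0.93] tz [-0. -0. -1.]
(np.float64(0.476188), np.float64(0.261868), 0.12, 76.5) -> [6.8, -0.6, 35.2] turn 0.0 or -180.0
(np.float64(0.476188), np.float64(0.261868), 0.01, 76.5) -> [6.8, -0.6, 145.2] turn 0.0 or -180.0
(np.float64(0.497572), np.float64(0.25674199999999997), 0.01, 76.5) -> [-15.2, -0.6, 145.2] turn 0.0 or -180.0
(np.float64(0.50632), np.float64(0.254645), 0.01, 76.5) -> [-24.2, -0.6, 145.2] turn 0.0 or -180.0
```

View pics/w14.png

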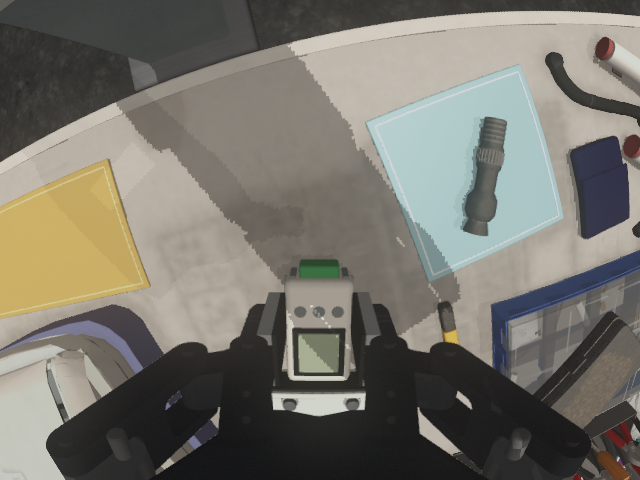

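```bash
python3 -m jog '[[[7,-1,60],0,0],[[7,-1,105],0,0],[[7,-1,130],0,0],[[7,-1,143],0,0],[[7,-1,145],0,0],[[-5,-1,145],0,0],[[-12,-1,145],0,0],[[-15,-1,145],0,0],[[-18,-1,145],0,0],[[-20,-1,145],0,0],[[-20,-1,145],0,0]]'; python3 -c "
from h import *
rel()"
```

```text
time: 41.1
eef_pos: [0.5022, 0.2553, 0.0105]
tool_rot: [0.369, 3.12, 0.0]
contact_force: [0.4, 0.8, 0.0]
opening: -0.0
tcp [0.5022 0.2553 0.0105] jawyaw 76.5 open -0.0 F [0.4 0.8 0. ] t 41.1 q [ 0.39  0.69  1.75  0.    0.7  -0.95] tz [ 0.  0. -1.]
```

```bash
python3 -m jog '[[[-2,0,0],0,0],[[-4,0,0],0,0],[[-4,0,0],0,0]]';python3 -m jog '[[[-2,0,0],0,0],[[-3,0,0],0,0],[[-3,0,0],0,0]]'
```

```text
time: 41.4
eef_pos: [0.5063, 0.2544, 0.0103]
tool_rot: [0.368, 3.119, 0.0]
contact_force: [0.0, -0.2, -0.6]
opening: -0.0
time: 41.7
eef_pos: [0.509, 0.2537, 0.0102]
tool_rot: [-0.369, -3.12, 0.0]
contact_force: [-2.7, 0.5, 1.6]
opening: 0.0002
```

```bash
python3 -m jog '[[[-2,0,0],0,0],[[-4,0,0],0,0],[[-4,0,0],0,0]]';python3 -m jog '[[[-1,0,0],0,0],[[-2,0,0],0,0],[[-2,0,0],0,0]]'
```

```text
time: 42.0
eef_pos: [0.5128, 0.2527, 0.0102]
tool_rot: [-0.369, -3.119, 0.0]
contact_force: [-2.3, 1.3, 2.4]
opening: -0.0002
time: 42.3
eef_pos: [0.5146, 0.2523, 0.0102]
tool_rot: [-0.369, -3.119, 0.0]
contact_force: [-3.4, 1.2, 2.1]
opening: 0.0
```

```bash
python3 -m jog '[[[-1,0,0],0,0],[[-2,0,0],0,0],[[-2,0,0],0,0]]';python3 -m jog '[[[-1,0,0],0,0],[[-2,0,0],0,0],[[-2,0,0],0,0],[[-2,0,0],0,0],[[-2,0,0],0,0]]'
```

```text
time: 42.6
eef_pos: [0.5148, 0.2521, 0.0101]
tool_rot: [-0.368, -3.116, 0.001]
contact_force: [-13.6, 6.3, 7.5]
opening: 0.0005
time: 43.1
eef_pos: [0.515, 0.252, 0.0101]
tool_rot: [-0.368, -3.112, 0.003]
contact_force: [-24.4, 9.2, 16.3]
opening: 0.0001
```

```bash
python3 -m jog '[[[1,0,0],0,0],[[2,0,0],0,0],[[2,0,0],0,0],[[2,0,0],0,0],[[2,0,0],0,0],[[2,0,0],0,0],[[2,0,0],0,0]]';python3 -m jog '[[[2,0,0],0,0],[[5,0,0],0,0],[[8,0,0],0,0],[[15,0,0],0,0],[[30,0,-10],0,0],[[40,0,-60],0,0],[[50,0,-110],0,0],[[70,0,-150],0,0],[[70,0,-150],0,0]]'
python3 - <<'E'
from h import *
p=arm.camera("wrist");W=wmap(p);v,u=np.mgrid[0:480,0:640]
save(p,"w15.png")
for d in arm.masks_of(p,"timer_centre")[:1]:
    w=W[cv2.erode(d["mask"].astype(np.uint8),np.ones((3,3)))>0];rep("timer %.2f %s"%(d["conf"],d["bbox"]),w);k=w[w[:,2]>.032];rep("top",k)
for d in arm.masks_of(p,"start_bar_face"): rep("bar %.2f %s"%(d["conf"],d["bbox"]),W[d["mask"]])
m=(W[...,2]>.032)&(W[...,2]<.038)&(W[...,0]>.6)&(W[...,0]<.68)&(W[...,1]>.13)&(W[...,1]<.31);rep("stop+?",W[m])
heads(p,"head_a_mid");heads(p,"clean_mat")
rel()
E
```

```text
time: 43.8
eef_pos: [0.5148, 0.2521, 0.0102]
tool_rot: [-0.368, -3.116, 0.001]
contact_force: [-13.4, 4.9, 7.9]
opening: 0.0001
time: 44.7
eef_pos: [0.4495, 0.2698, 0.1657]
tool_rot: [0.366, 3.112, 0.008]
contact_force: [-0.4, 0.3, -0.4]
opening: 0.0002
timer 0.73 [314.2, 386.2, 11.9, 21.6] 144 ctr [613.4 230.4] sz [ 9. 25.] longaxis -13.7 z [0.033 0.035 0.036]
top 143 ctr [613.3 230.4] sz [ 9. 25.] longaxis -13.7 z [0.033 0.035 0.036]
stop+? 311 ctr [618.6 227.8] sz [15. 38.] longaxis -8.8 z [0.032 0.035 0.037]
clean_mat 0.67 [361. 101. 194. 205.] 20077 ctr [471.2 401. ] sz [148. 149.] longaxis -79.0 z [0.002 0.003 0.004]
tcp [0.4484 0.2678 0.159 ] jawyaw 76.5 open -0.0002 F [-0.1  0.  -0.3] t 45.0 q [ 0.45  0.39  1.79 -0.    0.96 -0.89] tz [-0.002 -0.001 -1.   ]
```

View pics/w15.png

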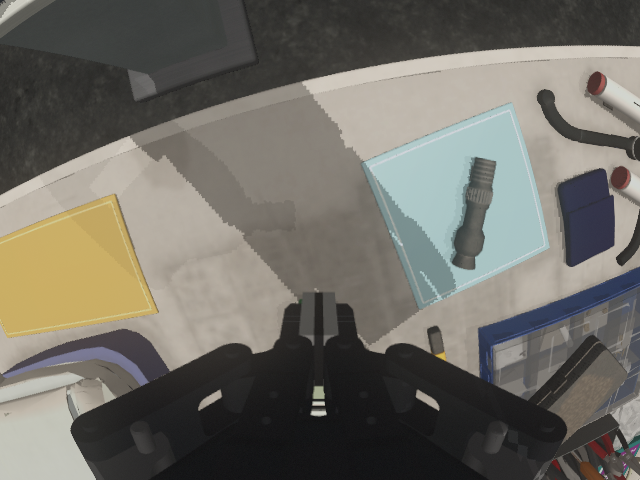

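```bash
python3 -m jog '[[[40,-20,-60],0,1],[[80,-40,-110],0,1],[[80,-40,-110],0,1],[[80,-40,-110],0,1],[[80,-40,-110],0,1],[[80,-40,-110],0,1]]'
python3 - <<'E'
from h import *
p=arm.camera("wrist");W=wmap(p)
for d in arm.masks_of(p,"timer_centre")[:2]:
    w=W[cv2.erode(d["mask"].astype(np.uint8),np.ones((3,3)))>0];rep("timer %.2f %s"%(d["conf"],d["bbox"]),w)
    k=w[w[:,2]>.032];rep(" top",k)
for d in arm.masks_of(p,"start_bar_face"): rep("bar %.2f %s"%(d["conf"],d["bbox"]),W[d["mask"]])
x=np.array([.972,-.233]);y=np.array([.233,.972]);f=np.array([.6258,.2273])
g=p["image"].astype(int);grn=(g[...,1]>g[...,2]+30)&(g[...,1]>g[...,0]+20)&(W[...,0]<.56)&(W[...,0]>.45)&(W[...,1]>.2)&(W[...,1]<.3)&(W[...,2]>.005)
w=W[grn][:,:2]-f;print("bar in stop frame x",np.percentile(w@x,[2,98]).round(4),"y",np.percentile(w@y,[2,98]).round(4))
for n in("pouch","marker","head_a_mid"): heads(p,n)
q=arm.camera("top")
for n in("tray_knob","loupe","timer_centre"):
  for d in arm.masks_of(q,n)[:1]: rep("top "+n,mpts(q,d["mask"]))
rel()
E
```

```text
time: 45.55
eef_pos: [0.3618, 0.2477, 0.2688]
tool_rot: [-0.369, -3.118, 0.002]
contact_force: [0.7, -0.1, -0.2]
opening: 0.0851
timer 0.95 [331.0, 321.5, 41.6, 78.2] 3104 ctr [570.8 237.5] sz [ 55. 108.] longaxis -13.0 z [0.017 0.034 0.036]
 top 2350 ctr [576.  236.8] sz [53. 96.] longaxis -13.0 z [0.032 0.034 0.036]
bar 0.63 [338.3, 321.2, 30.1, 9.6] 376 ctr [524.4 250. ] sz [35. 12.] longaxis 76.4 z [0.009 0.024 0.027]
bar 0.56 [0.0, 372.3, 36.5, 62.5] 1178 ctr [ 576.6 -406.1] sz [106.  29.] longaxis 26.2 z [0.015 0.042 0.078]
bar 0.19 [448.8, 219.6, 30.7, 79.0] 1336 ctr [473.  399.4] sz [31. 99.] longaxis -12.1 z [0.014 0.024 0.029]
bar in stop frame x [-0.1086 -0.0989] y [-0.0173  0.0121]
pouch 0.59 [530. 221.  47.  75.] 2257 ctr [504.2 534.3] sz [87. 64.] longaxis 7.7 z [0.011 0.015 0.019]
top tray_knob 515 ctr [ 494.9 -411.3] sz [244.  50.] longaxis 26.7 z [0.002 0.053 0.082]
top loupe 122 ctr [ 366.7 -225.8] sz [32. 41.] longaxis -68.9 z [-0.001  0.026  0.046]
top timer_centre 516 ctr [570.3 236.2] sz [ 59. 114.] longaxis -11.2 z [0.01  0.032 0.044]
tcp [0.3616 0.2479 0.2702] jawyaw 76.5 open 0.0854 F [-0.1  0.8 -0.1] t 46.0 q [ 0.49  0.1   1.87 -0.    1.17 -0.84] tz [-0. -0. -1.]
```

```bash
python3 -c "
from rig import arm
print(arm.sign_off())"
```

```text
the job is handed in; nothing more can be done
None
```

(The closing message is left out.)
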